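# Put a battery pack on charge and test it

### The arm

A 6-joint arm with a two-finger parallel gripper is mounted at the origin on a cart in front of the work surface, level with it; the furniture and walls round the work are solid. World frame = base frame: x ahead of the robot, y to its left, z up, the work surface at z = 0. Lengths are in m, angles in rad, forces in N, time in s.
With the tool pointing down it reaches from about 0.35 to 0.85 m from the base axis. Payload 8.1 kg.
Tool frame: the origin (TCP) lies on the centre line of the jaws, within the pads' length; the fingertips stand 19 mm ahead of it and the grasp point (between the pads) is the TCP (robot.tips_ahead is the distance from the TCP to the fingertips, in m); y points along the fingers, z is the direction in which the jaws open and shut, and the axes are right-handed (so a half turn about y gives the same grasp; the last joint's range is limited). The gripper opens to 93 mm and grips with 3 to 60 N. Pads are 15 mm wide; open, the fingers measure 128 mm over their backs; the gripper's body (75 mm by 188 mm) begins 65 mm behind the grasp point.
Start: joints at [1.097, 0.13, 1.488, -0, 1.523, -0.085], TCP at [0.227, 0.555, 0.238] pointing down, gripper open.
Joint ranges: [-2.96, 2.96], [-0.89, 2.26], [0.02, 2.5], [-1.34, 4.48], [0, 2.73], [-2.66, 2.66]. Speed limits (rad/s): [2.39, 2.39, 2.79, 3.14, 3.14, 3.14].

### API

Orientations are given as a rotation vector (axis times angle).
In Python, from plant import robot, imaging, models gives the robot as it stands.
- The arm moves only by the tool carry_out, never from a script. Its argument "motion" is one flat list of numbers, 7 for each row, row after row: the shift along the tool's x, y, z in m, then the turn, a rotation vector about the tool's x, y, z in degrees, then the opening, from -1 (shut) to 1 (fully open). A call has exactly 5 rows; each row shifts and turns the pose as measured when the row begins, along the tool's axes as they then stand; what a row does not reach is not made up. A row lasts 1/10 s, in which the tool goes at most 50 mm and 8.59 degrees, less where a joint would pass 70% of its speed; a pose out of reach is approached as far as the arm can. A call is refused whole if a number of a shift passes 0.05 or a number of a turn 8.59, either way. A call with a gripper value outside its range is refused whole. The fingers move at their own pace and stop on an object; "squeeze" is the grip in N (left out, the last holds). Time passes only in rows, so rows that do not move let the fingers close, or fill a call up. It gives the time, the measured TCP pose, the force and the opening at its end, in the units of the state.
- robot.read_state(): the state, without advancing time (a new reading comes with each control period).
- imaging.read_camera(name): name is "scene" or "side" or "wrist"; returns the picture (400x640x3 uint8, blue, green, red); there is no depth.
- imaging.camera_model(name): a dict with "K" (3x3 intrinsics, pixels), "position" and "orientation" of the camera in the world. Camera axes: x right, y down, z forward; pixel columns grow to the right and rows downward; lengths in m; the calibration is good to about 2 mm. A picture is of the moment at which its call begins: read the wrist's pose just before it. camera_model takes no time and is no camera call; for the wrist camera it gives the pose at the moment of the call.
- robot.close_job(): hands the job in, once; it reports no verdict.
Trained networks look in the newest picture that a camera, given by its name, has taken for a name from the list of things; names that differ only in an ending like _2 or _b are one class to them, and where a whole thing is asked for, a point or a joint stands for the part that bears it (a point fixed in the world has none). Each returns a list of dicts, best first, with "confidence" (0 to 1); they miss things now and then, are a little off and sometimes report something else, mostly with a low value. They report only what shows in the picture. A call takes as long as a camera call.
- models.outline_of(camera, thing): "pixels" (400x640 bool, what is visible of it) and "pixel" ([column, row] in pixels, amid what is visible of it).
The state is a dict: "t": time; "q": joint angles; "dq": joint speeds; "joint_torque": joint torques, N m; "tool_pos": TCP position; "orientation": TCP orientation; "force": force on the tool from outside, world axes, zero at the start; "wrist_torque": the same for the moment, N m; "opening": finger opening in m.
Only numpy, scipy, OpenCV 4.12 (cv2) and the standard library are available. Lean on these libraries where they do the work, as an engineer would, in place of code of your own. Each camera call takes 0.05 s, during which the arm holds its last target.

### The job

The compact battery pack, the one with the shorter head, has to go on charge. First slide the dust shutter of the charger's empty bay fully open, then draw the compact pack out of the wooden rack and push it down that sloping bay, stem first, until its head sits flush on the bay's face. Finally tip the charger's spring-centred test switch fully over towards the bay you have just filled, hold it there for about a second and let it spring back; leave the tall pack standing in the rack.

Things in the scene. Friction and masses are not known exactly. Their poses are not given: they have to be found in the camera images.
- charger: Fixed two-bay charger: grey wedge plinth 196 mm wide, black control column 39 mm wide in the middle, a grey bay 78 mm wide each side, 60 mm off centre. One bay holds a pack that stays, its head 50 mm proud; the empty one, left or right, has a shutter. Origin on the bench under the middle; x to its back, y to its left, z up. The faces slope up to the back at 30 degrees, to 121 mm high.
- bay: The empty bay. Origin: centre of its mouth, 86 mm above the bench, on the flat face that runs from 75 mm below it to 70 mm above it on the slope. z points out along the well, 30 degrees from vertical; x up the slope; y to the charger's left. Well 27 mm (x) by 36 mm (y), 49 mm deep, no lead-in. Shutter rails 4 mm proud at y 25 to 31 mm each side, x -21 to +68 mm.
- shutter (a joint): Dust shutter of the empty bay: how far it has slid up the slope (the bay's x), in m, 0 closed, 0.044 fully open. Stays where it is left (1.2 N friction). Plate 44 mm (x) by 51 mm (y), its top 3 mm above the face.
- shutter_ridge (a point): Centre of the shutter's finger ridge: a black bar 7 mm thick (x), 32 mm wide (y), 12 mm high, its top 14.5 mm above the bay's face; this point is 8.5 mm above the face and, closed, 18 mm up the slope from the mouth's centre. Push its lower side to open the shutter.
- compact_head (a point): Compact pack (250 g), middle of its head, 26 mm above the head's underside. Stands stem down in either pocket of the rack. Black head 34 (x) by 44 (y) by 50 mm high; grey stem below, 25 (x) by 34 (y) by 45 mm long, last 6 mm tapered 3 mm a side. z points up. Fits the bay either way round; home, the head's underside lies on the bay's face and this point is 26 mm out along the bay's z.
- tall_head (a point): Tall pack (400 g), middle of its head. Same stem and head section, but the head is 80 mm high (this point is 40 mm above its underside). Stands in the rack's other pocket and stays there.
- rack: Wooden rack, fixed: block 66 mm (x) by 212 mm (y), 64 mm high, on a board 86 by 230 mm; two pockets 120 mm apart along y, 29 by 38 mm, 50 mm deep. The packs' heads rest on its top. Origin on the bench under its centre, z up.
- switch (a joint): Test toggle: lean of its lever in rad, 0 square to the face (its spring returns it there), positive towards the charger's left (+y), stops at 0.5 either side. The spring takes about 3 N at the tip for the full lean.
- switch_tip (a point): Tip of the toggle's round steel lever (10 mm thick at the tip, 6 mm at its foot), on the middle column, 45 mm down the slope from the bay mouths. Centred it stands square to the sloping face; it pivots 4 mm above the face, is 36 mm long from pivot to tip, and swings along the charger's y.

How it is judged:
By the outcome, as a careful person would: the job done as asked, in the order asked, and still so for the second after the job is handed in, with the robot touching nothing.
It also fails if it takes over 61 s, if anything falls off the work surface, if the arm or the gripper's body presses on something with over 40 N, if the wrist force passes 120 N, or if a joint passes its speed limit or range.

## Working session

There is one attempt and no reset: what is moved stays moved. The work goes in short steps, Python scripts to look and compute and a tool call to move; the robot and the scene stay as the last step left them, time stands still between calls to the robot, and variables do not carry over. Pictures are saved under pics/ and viewed, and the job is handed in when it is done.

Besides the shell and the picture viewer there is one more tool, called after "Request:" as name(argument=value, ...), one argument or row to a line, values as JSON. carry_out: Moves the arm, as the interface text tells. Its arguments: {"type":"object","properties":{"motion":{"type":"array","items":{"type":"number"}},"squeeze":{"type":"number"}},"required":["motion"]}

```bash
ls; mkdir -p pics; python3 - <<'E'
from plant import robot, imaging, models
import cv2
s=robot.read_state(); print({k:(v if isinstance(v,(int,float)) else [round(float(x),4) for x in v]) for k,v in s.items()})
print(robot.tips_ahead)
for n in ["scene","side","wrist"]:
    im=imaging.read_camera(n); cv2.imwrite(f"pics/{n}0.png",im)
    m=imaging.camera_model(n); print(n,m)
E
```

```text
pics
{'t': 0.0, 'q': [1.0966, 0.1311, 1.4893, 0.0, 1.523, -0.0854], 'dq': [0.0009, -0.0008, -0.0004, 0.0024, 0.0004, 0.0008], 'joint_torque': [-0.0004, -55.9831, -49.1763, 0.0767, 0.0349, -0.0001], 'tool_pos': [0.2272, 0.5548, 0.2366], 'orientation': [-1.5509, 0.3055, -0.3047], 'force': [0.2055, -0.3746, 0.3274], 'wrist_torque': [0.0179, -0.0268, -0.0177], 'opening': 0.09314327681241075}
0.019
scene {'K': array([[377.02241553,   0.        , 319.31975159],
       [  0.        , 377.02241553, 196.35602792],
       [  0.        ,   0.        ,   1.        ]]), 'position': array([-0.21181489, -0.62441543,  0.47775092]), 'orientation': array([-1.79612091,  0.93361179, -0.59874916])}
side {'K': array([[389.49211689,   0.        , 319.29981292],
       [  0.        , 389.49211689, 200.05646565],
       [  0.        ,   0.        ,   1.        ]]), 'position': array([ 0.43713148, -0.97488124,  0.46875152]), 'orientation': array([-1.988072  ,  0.09903033, -0.07323172])}
wrist {'K': array([[356.34835386,   0.        , 315.83426931],
       [  0.        , 356.34835386, 200.51651572],
       [  0.        ,   0.        ,   1.        ]]), 'position': array([0.15567245, 0.58426063, 0.38532772]), 'orientation': array([2.4028819 , 1.61418284, 0.22954146])}
```

View pics/scene0.png

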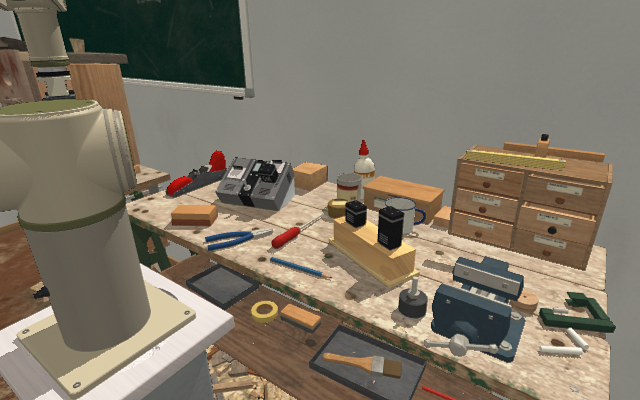

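View pics/side0.png

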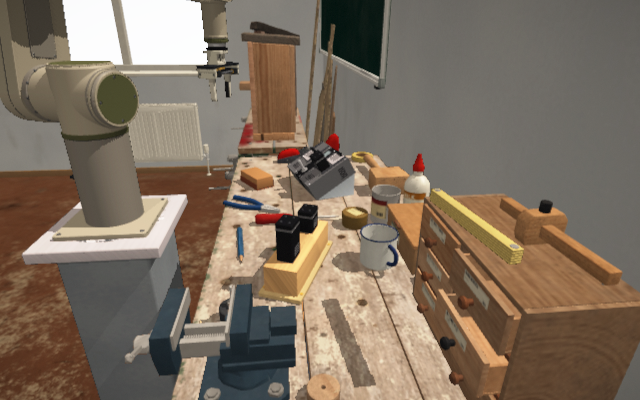

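View pics/wrist0.png

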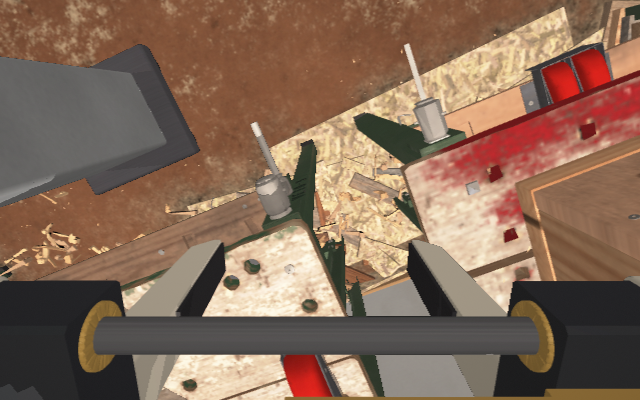

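```bash
cat > h.py <<'E'
from plant import robot, imaging, models
import numpy as np, cv2
from scipy.spatial.transform import Rotation as R
def cam(n):
    m=imaging.camera_model(n); return m["K"],np.array(m["position"]),R.from_rotvec(m["orientation"]).as_matrix()
def proj(c,P):
    K,p,M=c; q=(np.atleast_2d(P)-p)@M; u=q@K.T; return u[:,:2]/u[:,2:]
def ray(c,px):
    K,p,M=c; d=M@np.linalg.solve(K,[px[0],px[1],1.]); return p,d/np.linalg.norm(d)
def onz(c,px,z):
    p,d=ray(c,px); return p+d*(z-p[2])/d[2]
def tri(rays):
    A=0;b=0
    for p,d in rays:
        Q=np.eye(3)-np.outer(d,d);A=A+Q;b=b+Q@p
    x=np.linalg.solve(A,b); return x,[np.linalg.norm(np.cross(x-p,d)) for p,d in rays]
def st():
    s=robot.read_state(); return s
def show(s=None):
    s=s or st(); print("t",round(s["t"],2),"pos",np.round(s["tool_pos"],4),"R\n",np.round(R.from_rotvec(s["orientation"]).as_matrix(),3),"F",np.round(s["force"],1),"op",round(s["opening"],4),"q",np.round(s["q"],3))
E
python3 - <<'E'
from h import *
show()
res={}
for n in ["scene","side"]:
    im=imaging.read_camera(n); ov=im.copy()
    for th in ["charger","rack","compact_head","tall_head","shutter","switch"]:
        o=models.outline_of(n,th)
        for k in o[:2]:
            ys,xs=np.nonzero(k["pixels"]); print(n,th,round(k["confidence"],2),np.round(k["pixel"],1),xs.min(),xs.max(),ys.min(),ys.max(),len(xs))
        if o: res[n,th]=o[0]["pixel"]; np.save(f"m_{n}_{th}.npy",o[0]["pixels"])
    cv2.imwrite(f"pics/{n}_c.png",cv2.resize(im[130:290,140:440] if n=="scene" else im[120:320,220:420],None,fx=2.66,fy=2.66,interpolation=cv2.INTER_CUBIC))
for th in ["charger","rack","compact_head","tall_head","shutter","switch"]:
    if ("scene",th) in res and ("side",th) in res:
        print(th,tri([ray(cam(n),res[n,th]) for n in ["scene","side"]]))
E
```

```text
t 0.15 pos [0.2272 0.5549 0.2368] R
 [[ 0.925 -0.001  0.379]
 [-0.379 -0.001  0.925]
 [-0.    -1.    -0.001]] F [ 0.4  0.4 -0. ] op 0.093 q [ 1.097  0.131  1.489 -0.     1.523 -0.085]
scene charger 0.72 [253.9 188. ] 238 294 160 207 737
scene rack 0.74 [370.8 254.1] 329 419 217 287 3248
scene compact_head 0.57 [355.7 211.3] 345 366 200 227 509
scene tall_head 0.75 [389.8 228.4] 378 402 206 249 918
scene shutter 0.56 [239.7 174.9] 227 244 166 178 170
scene switch 0.41 [253.8 188. ] 239 295 160 206 686
side charger 0.55 [335.1 182.5] 296 354 149 199 594
side rack 0.91 [297.4 271.4] 259 331 220 304 3100
side compact_head 0.79 [310. 219.] 298 317 204 233 480
side compact_head 0.25 [299.9 270.9] 259 331 222 304 2954
side tall_head 0.58 [285.9 236.3] 276 299 216 262 1018
side shutter 0.44 [310.3 153. ] 305 315 149 158 44
charger (array([ 0.62351395,  0.25368324, -0.00706407]), [np.float64(0.010273387246901794), np.float64(0.010273387246901761)])
rack (array([ 0.46739413, -0.28024881,  0.00149073]), [np.float64(0.0067830544697215925), np.float64(0.00678305446972159)])
compact_head (array([ 0.49846382, -0.21709153,  0.08749045]), [np.float64(0.002422220238363132), np.float64(0.0024222202383630343)])
tall_head (array([ 0.44257987, -0.33092486,  0.10534967]), [np.float64(0.002605379961705185), np.float64(0.002605379961705181)])
shutter (array([0.53359027, 0.21859278, 0.09260753]), [np.float64(0.007042442491152969), np.float64(0.007042442491152964)])
```

View pics/scene_c.png

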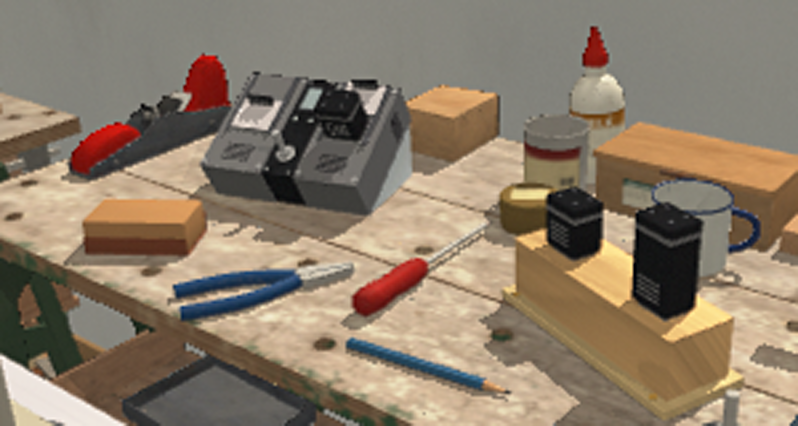

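View pics/side_c.png

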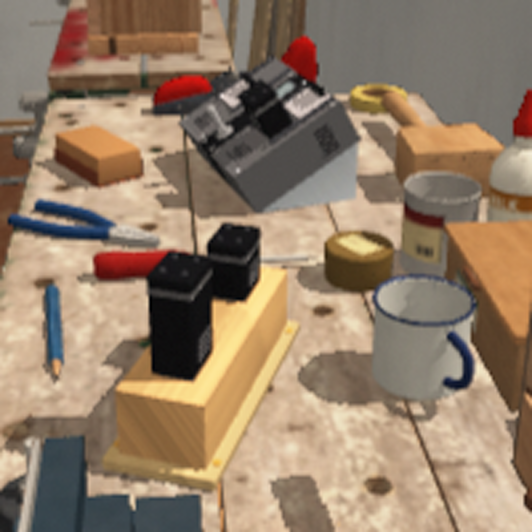

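```bash
python3 - <<'E'
from h import *
c=cam("scene");d=cam("side")
f=lambda x,y:(140+x/2.66,130+y/2.66)
g=lambda x,y:(220+x/2.66,120+y/2.66)
print("front L,R bottom",onz(c,f(205,193),0),onz(c,f(365,212),0),onz(c,f(410,165),0))
print("side bottom R front, back",onz(d,g(250,209),0),onz(d,g(357,197),0))
for a,b in [((262,75),(278,60)),((408,100),(358,135)),((365,212),(250,209)),((285,155),(225,123))]:
    print(tri([ray(c,f(*a)),ray(d,g(*b))]))
print("rack: board front-left, near right", onz(c,f(505,295),0),onz(c,f(655,412),0),onz(c,f(740,378),0))
print("side rack board",onz(d,g(110,455),0),onz(d,g(210,485),0),onz(d,g(298,328),0))
E
```

```text
front L,R bottom [4.76176468e-01 2.70784502e-01 5.55111512e-17] [0.542052   0.07826682 0.        ] [ 6.78046420e-01  1.23680758e-01 -5.55111512e-17]
side bottom R front, back [0.53430199 0.08389152 0.        ] [0.6603523  0.10705448 0.        ]
(array([0.58676931, 0.27584466, 0.11613049]), [np.float64(0.0008247378377734915), np.float64(0.0008247378377735507)])
(array([0.65843017, 0.10437177, 0.08582526]), [np.float64(0.008592673507272613), np.float64(0.008592673507272598)])
(array([0.53297215, 0.06984233, 0.00598383]), [np.float64(0.00022130537444875497), np.float64(0.00022130537444870106)])
(array([0.51143076, 0.16691895, 0.06676465]), [np.float64(0.006710730602671819), np.float64(0.006710730602671929)])
rack: board front-left, near right [ 0.4763792 -0.1564106  0.       ] [ 3.91452706e-01 -3.55206815e-01 -5.55111512e-17] [ 4.72291269e-01 -3.91899791e-01 -5.55111512e-17]
side rack board [ 3.92310453e-01 -3.49302695e-01 -5.55111512e-17] [ 0.46288579 -0.39002197  0.        ] [ 0.55295308 -0.18150814  0.        ]
```

```bash
cat >> h.py <<'E'
def bayR(yaw,tilt=30):
    # columns: bay x, y, z in world
    cy,sy=np.cos(yaw),np.sin(yaw); Rz=np.array([[cy,-sy,0],[sy,cy,0],[0,0,1]])
    t=np.radians(tilt); return Rz@np.array([[np.cos(t),0,-np.sin(t)],[0,1,0],[np.sin(t),0,np.cos(t)]])
def toolR(B):  # tool y=-bz, tool z=+bx, tool x=-by
    return np.column_stack([-B[:,1],-B[:,2],B[:,0]])
def plan(p1,R1,p0=None,R0=None,step=0.045,ang=8.0,n=None,op=None):
    if p0 is None:
        s=st(); p0=np.array(s["tool_pos"]); R0=R.from_rotvec(s["orientation"]).as_matrix()
    rv=R.from_matrix(R0.T@R1).as_rotvec(); a=np.degrees(np.linalg.norm(rv)); L=np.linalg.norm(p1-p0)
    k=n or max(1,int(np.ceil(L/step)),int(np.ceil(a/ang)))
    rows=[];p=np.array(p0);Q=np.array(R0)
    for i in range(k):
        pt=p0+(p1-p0)*(i+1)/k; d=np.round(Q.T@(pt-p),4); w=np.round(np.degrees(rv)/k,2)
        rows.append(list(map(float,d))+list(map(float,w))); p=p+Q@d; Q=Q@R.from_rotvec(np.radians(w)).as_matrix()
    print("L",round(L,4),"ang",round(a,2),"rows",k)
    for r in rows: print(", ".join(f"{v:g}" for v in r)+f", {op if op is not None else 1}")
    return rows,p,Q
E
python3 - <<'E'
from h import *
K,cp,cM=cam("wrist"); s=st(); T=R.from_rotvec(s["orientation"]).as_matrix(); p=np.array(s["tool_pos"])
coff=T.T@(cp-p); cR=T.T@cM; print(coff,"\n",cR.round(3))
np.savez("wc.npz",coff=coff,cR=cR,K=K)
yaw=np.radians(18.8); C=np.array([0.57,0.195,0]); 
B=bayR(yaw); o=np.array([0.551,0.252,0.086]); face0=o-0.06*B[:,1]
R1=toolR(B)
for h,yo in [(0.20,-0.05),(0.2,-0.1),(0.15,-0.08)]:
    p1=face0+B@np.array([-0.02,yo,h])
    c=(K,p1+R1@coff,R1@cR)
    print(h,yo,p1.round(3),[proj(c,face0+B@np.array(q)).round(0).tolist() for q in [(0,0,0),(-.075,.098,0),(.07,.098,0),(.07,-.098,0),(-.075,-.098,0)]])
E
```

```text
[-7.73882763e-02 -1.48480252e-01 -1.30522349e-04] 
 [[-0.001  0.96   0.282]
 [ 0.001 -0.282  0.96 ]
 [ 1.     0.001 -0.   ]]
0.2 -0.05 [0.475 0.11  0.249] [[[337.0, 126.0]], [[254.0, 12.0]], [[418.0, 13.0]], [[403.0, 222.0]], [[263.0, 222.0]]]
0.2 -0.1 [0.492 0.063 0.249] [[[338.0, 70.0]], [[251.0, -53.0]], [[423.0, -53.0]], [[406.0, 175.0]], [[261.0, 175.0]]]
0.15 -0.08 [0.509 0.09  0.206] [[[341.0, 93.0]], [[240.0, -49.0]], [[441.0, -49.0]], [[418.0, 209.0]], [[254.0, 209.0]]]
```

```bash
python3 - <<'E'
from h import *
yaw=np.radians(18.8); B=bayR(yaw); o=np.array([0.551,0.252,0.086]); face0=o-0.06*B[:,1]
p1=face0+B@np.array([-0.02,0.01,.18]); print(p1)
plan(p1,toolR(B))
E
```

```text
[0.46551841 0.17008182 0.23188457]
L 0.4528 ang 56.9 rows 11
0.0333, 0.0005, -0.0242, 2.56, 4.34, -1.16, 1
0.035, 0.0002, -0.0216, 2.56, 4.34, -1.16, 1
0.0366, 0, -0.0189, 2.56, 4.34, -1.16, 1
0.0379, 0, -0.0161, 2.56, 4.34, -1.16, 1
0.039, 0.0001, -0.0132, 2.56, 4.34, -1.16, 1
0.0399, 0.0004, -0.0102, 2.56, 4.34, -1.16, 1
0.0405, 0.0008, -0.0072, 2.56, 4.34, -1.16, 1
0.0409, 0.0014, -0.0041, 2.56, 4.34, -1.16, 1
0.0411, 0.0021, -0.0011, 2.56, 4.34, -1.16, 1
0.0411, 0.0029, 0.0018, 2.56, 4.34, -1.16, 1
0.0406, 0.004, 0.0049, 2.56, 4.34, -1.16, 1
```

Request:
carry_out(
  motion=[0.033, 0, -0.024, 2.6, 4.3, -1.2, 1, 0.035, 0, -0.0215, 2.6, 4.3, -1.2, 1, 0.0365, 0, -0.019, 2.6, 4.3, -1.2, 1, 0.038, 0, -0.016, 2.6, 4.3, -1.2, 1, 0.039, 0, -0.013, 2.6, 4.3, -1.2, 1],
)

```text
t: 1.35
tool_pos: [0.3367, 0.3787, 0.2323]
orientation: [-1.277, 0.468, -0.7]
force: [1.1, 0.1, 0.4]
opening: 0.093
```

Request:
carry_out(
  motion=[0.04, 0, -0.01, 2.6, 4.3, -1.2, 1, 0.0405, 0.001, -0.007, 2.6, 4.3, -1.2, 1, 0.041, 0.0015, -0.004, 2.6, 4.3, -1.2, 1, 0.041, 0.002, -0.001, 2.6, 4.3, -1.2, 1, 0.041, 0.003, 0.002, 2.6, 4.3, -1.2, 1],
)

```text
t: 1.85
tool_pos: [0.4475, 0.1963, 0.2327]
orientation: [-0.945, 0.61, -1.073]
force: [1.2, 0.7, 0.4]
opening: 0.093
```

```bash
python3 - <<'E'
from h import *
show()
yaw=np.radians(18.8); B=bayR(yaw); o=np.array([0.551,0.252,0.086]); face0=o-0.06*B[:,1]
p1=face0+B@np.array([-0.02,0.01,.18]); 
plan(p1,toolR(B))
E
```

```text
t 1.85 pos [0.4475 0.1963 0.2327] R
 [[ 0.38   0.456  0.805]
 [-0.925  0.167  0.342]
 [ 0.021 -0.874  0.485]] F [1.2 0.7 0.4] op 0.093 q [ 0.284 -0.721  2.27   0.037  1.087 -0.12 ]
L 0.0318 ang 3.84 rows 1
0.0311, 0.0046, 0.0052, 0.94, 3.66, -0.69, 1
```

Request:
carry_out(
  motion=[0.031, 0.005, 0.005, 1, 3.7, -0.7, 1, 0, 0, 0, 0, 0, 0, 1, 0, 0, 0, 0, 0, 0, 1, 0, 0, 0, 0, 0, 0, 1, 0, 0, 0, 0, 0, 0, 1],
)

```text
t: 2.35
tool_pos: [0.4667, 0.1656, 0.232]
orientation: [-0.898, 0.649, -1.131]
force: [-0.3, 0.4, 1.0]
opening: 0.0933
```

```bash
python3 - <<'E'
from h import *
show()
m=imaging.camera_model("wrist"); im=imaging.read_camera("wrist"); cv2.imwrite("pics/w1.png",im); np.savez("w1.npz",K=m["K"],p=m["position"],M=R.from_rotvec(m["orientation"]).as_matrix())
for th in ["shutter_ridge","switch_tip","charger"]:
    for k in models.outline_of("wrist",th)[:2]:
        ys,xs=np.nonzero(k["pixels"]); print(th,round(k["confidence"],2),np.round(k["pixel"],1),xs.min(),xs.max(),ys.min(),ys.max())
E
```

```text
t 2.35 pos [0.4667 0.1656 0.232 ] R
 [[ 0.313  0.479  0.82 ]
 [-0.95   0.158  0.27 ]
 [-0.    -0.864  0.504]] F [-0.3  0.4  1. ] op 0.0933 q [ 0.19  -0.722  2.278  0.074  1.062 -0.147]
shutter_ridge 0.71 [324.2 134.6] 297 348 105 165
switch_tip 0.68 [259.8 209.3] 254 265 200 215
charger 0.58 [308.3 202.1] 232 389 177 222
```

View pics/w1.png

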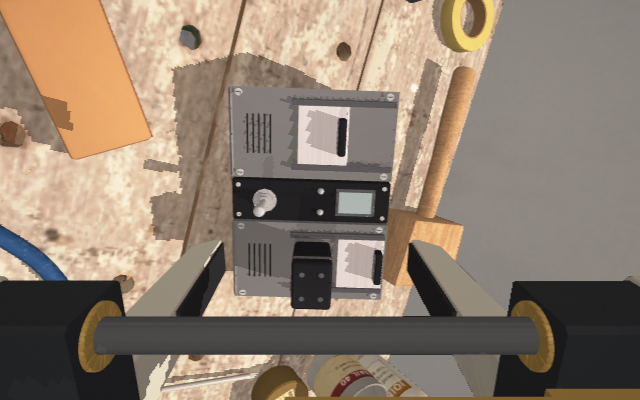

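```bash
python3 - <<'E'
import cv2
im=cv2.imread("pics/w1.png")
cv2.imwrite("pics/w1a.png",cv2.resize(im[80:195,222:412],None,fx=4.2,fy=4.2,interpolation=cv2.INTER_CUBIC))
cv2.imwrite("pics/w1b.png",cv2.resize(im[190:310,222:412],None,fx=4.2,fy=4.2,interpolation=cv2.INTER_CUBIC))
E
```

```text
(no output)
```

View pics/w1a.png

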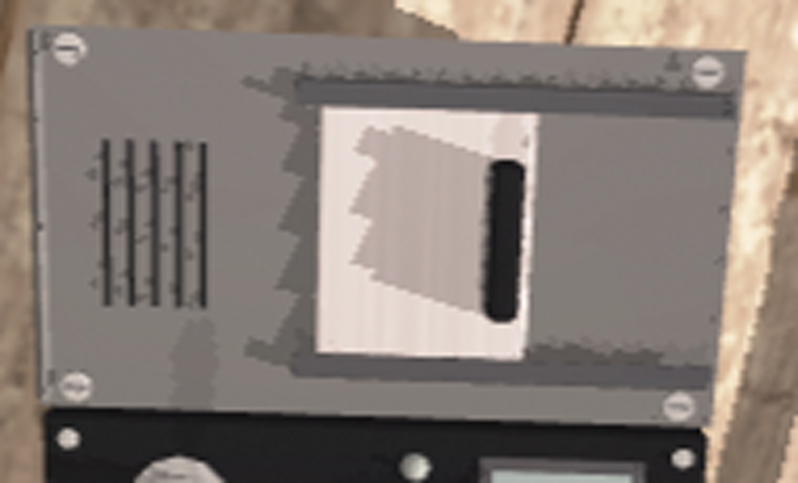

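View pics/w1b.png

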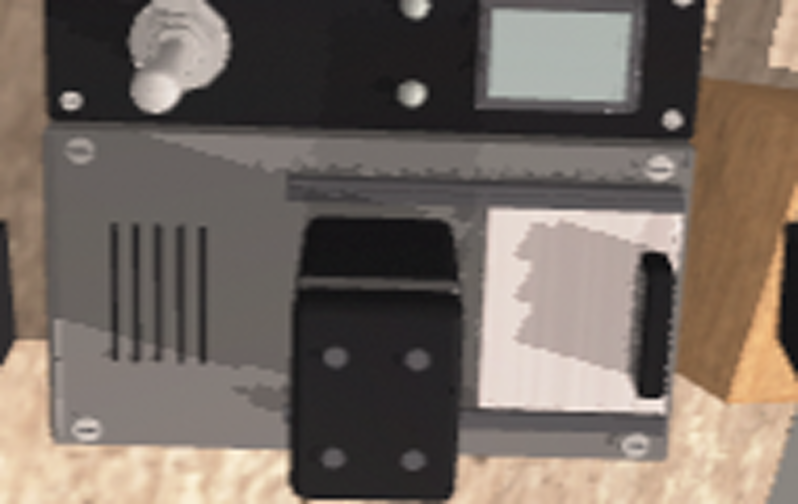

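```bash
cat > fit1.py <<'E'
from h import *
from scipy.optimize import least_squares
w=np.load("w1.npz"); c=(w["K"],w["p"],w["M"])
A=lambda X,Y:((X+.5)/4.2-.5+222,(Y+.5)/4.2-.5+80)
Bb=lambda X,Y:((X+.5)/4.2-.5+222,(Y+.5)/4.2-.5+190)
# charger-face coords: x slope from mouth line, y charger, z above face (mm)
F=[((-75,98,0),A(30,29)),((70,98,0),A(746,52)),((-75,20.5,0),A(41,405)),((70,20.5,0),A(706,428)),
((-75,-20.5,0),Bb(48,125)),((70,-20.5,0),Bb(693,140)),((-75,-98,0),Bb(54,441)),((70,-98,0),Bb(667,459)),
((-22,85,3),A(319,107)),((22,85,3),A(538,113)),((-22,35,3),A(317,353)),((22,35,3),A(524,358)),
((18,60,14.5),A(505,242)),((-45,0,40),Bb(155,92))]
P=np.array([f[0] for f in F])/1000.; U=np.array([f[1] for f in F])
def pts(v):
    B=bayR(v[2],30+(v[4] if len(v)>4 else 0)); o=np.array([v[0],v[1],.086+v[3]]); return o+P@B.T
res=lambda v:(proj(c,pts(v))-U).ravel()
if __name__=="__main__":
    for v0 in ([.57,.195,.33,0],[.57,.195,.33,0,0]):
        r=least_squares(res,v0,loss="soft_l1"); print(np.round(r.x,4),np.degrees(r.x[2])); 
    r3=least_squares(lambda v:res([v[0],v[1],v[2],0]),[.57,.195,.33],loss="soft_l1"); print(r3.x)
    e=res([*r3.x,0]).reshape(-1,2)
    for f,a,b in zip(F,e,res(r.x).reshape(-1,2)): print(f[0],a.round(2),b.round(2))
E
python3 fit1.py
```

```text
[0.5512 0.1775 0.274  0.0021] 15.701143057024114
[ 5.5210e-01  1.7780e-01  2.6790e-01  1.8000e-03 -2.4735e+00] 15.349135542017073
[0.55221583 0.17745194 0.2742763 ]
(-75, 98, 0) [1.71 0.06] [ 2.25 -1.09]
(70, 98, 0) [0.59 1.58] [1.66 1.76]
(-75, 20.5, 0) [ 1.04 -0.09] [1.05 0.12]
(70, 20.5, 0) [1.62 0.37] [2.25 0.1 ]
(-75, -20.5, 0) [ 0.32 -0.49] [0.06 0.36]
(70, -20.5, 0) [0.62 1.39] [1.05 0.98]
(-75, -98, 0) [ 0.51 -1.62] [-0.2   0.34]
(70, -98, 0) [-0.25 -1.23] [-0.2  -1.79]
(-22, 85, 3) [-5.44 -0.2 ] [-3.83 -0.72]
(22, 85, 3) [-6.29  0.45] [-4.55  0.24]
(-22, 35, 3) [-6.2  -0.81] [-4.98 -0.87]
(22, 35, 3) [-6.27 -0.13] [-4.9  -0.25]
(18, 60, 14.5) [-3.81  0.2 ] [-1.61 -0.  ]
(-45, 0, 40) [ 0.5  -0.05] [3.14 0.45]
```

```bash
cat >> fit1.py <<'E'
    keep=[i for i in range(14) if i<8]
    def res2(v):
        e=(proj(c,pts([*v,0]))-U)[keep]; return e.ravel()
    r=least_squares(res2,[.55,.18,.27],loss="soft_l1"); v=r.x; print(v,np.degrees(v[2])); print(res2(v).reshape(-1,2).round(1).tolist())
    B=bayR(v[2]); o=np.array([v[0],v[1],.086])
    def back(px,z):
        p,d=ray(c,px); n=B[:,2]; t=((o+n*z-p)@n)/(d@n); return (B.T@(p+d*t-o)*1000).round(1)
    for nm,px,z in [("pl front",A(318,230),.003),("pl back",A(531,236),.003),("ridge left",A(485,242),.0145),("ridge right",A(525,242),.0145),("ridge ends",A(508,160),.0145),("",A(502,322),.0145),("rail end",A(297,90),.004),("rail end",A(293,365),.004),
      ("R plate front",Bb(486,300),.003),("R ridge L",Bb(637,325),.0145),("R ridge R",Bb(672,325),.0145),("R rail end",Bb(288,190),.004),("R head topfront",Bb(291,490),.05),("R head top back",Bb(457,497),.05),("R head front",Bb(295,288),.05),("",Bb(460,290),.05),("switch base",Bb(192,45),.004),("switch tip",Bb(155,92),.036)]:
        print(nm,back(px,z))
E
python3 fit1.py | tail -22
```

```text
(18, 60, 14.5) [-3.81  0.2 ] [-1.61 -0.  ]
(-45, 0, 40) [ 0.5  -0.05] [3.14 0.45]
[0.55131969 0.17741652 0.28058291] 16.076216769205132
[[-0.0, 0.2], [-0.6, 0.8], [-0.0, 0.2], [0.8, -0.2], [-0.5, -0.2], [0.1, 0.9], [0.3, -1.4], [-0.4, -1.7]]
pl front [-15.8  60.2   3. ]
pl back [28.5 60.5  3. ]
ridge left [18.2 59.9 14.5]
ridge right [26.3 60.2 14.5]
ridge ends [22.  76.1 14.5]
 [22.5 44.  14.5]
rail end [-20.6  88.1   4. ]
rail end [-20.5  31.9   4. ]
R plate front [ 25.1 -58.7   3. ]
R ridge L [ 57.9 -58.3  14.5]
R ridge R [ 65.6 -58.1  14.5]
R rail end [-20.6 -32.9   4. ]
R head topfront [-16.3 -79.9  50. ]
R head top back [ 17.3 -80.5  50. ]
R head front [-16.2 -35.6  50. ]
 [ 15.8 -35.   50. ]
switch base [-41.9  -0.    4. ]
switch tip [-45.2  -1.   36. ]
```

```bash
cat >> h.py <<'E'
YAW=np.radians(16.08); BR=bayR(YAW); BO=np.array([0.5513,0.1774,0.086])+0.06*BR[:,1]; TR=toolR(BR)
def bay(x,y,z): return BO+BR@(np.array([x,y,z])/1000.)
def inbay(p): return (BR.T@(np.array(p)-BO)*1000).round(1)
def where():
    s=st(); T=R.from_rotvec(s["orientation"]).as_matrix()
    print("t",round(s["t"],2),"bay mm",inbay(s["tool_pos"]),"rot err deg",np.degrees(R.from_matrix(TR.T@T).as_rotvec()).round(2),"F bay",(BR.T@np.array(s["force"])).round(1),"op",round(s["opening"],4))
E
python3 - <<'E'
from h import *
print(BO); where()
r,p,Q=plan(bay(-10,0,70),TR,op=-1)
plan(bay(-10,0,27),TR,p,Q,op=-1,step=0.015)
E
```

```text
[0.53468124 0.23505255 0.086     ]
t 2.55 bay mm [ -0.3 -48.  168.6] rot err deg [ 0.28 -1.86  1.08] F bay [ 1.   0.8 -0. ] op 0.093
L 0.1101 ang 2.17 rows 3
-0.0155, 0.0331, -0.0029, -0.09, 0.62, -0.36, -1
-0.0156, 0.0331, -0.003, -0.09, 0.62, -0.36, -1
-0.0159, 0.0329, -0.0031, -0.09, 0.62, -0.36, -1
L 0.043 ang 0.01 rows 3
0, 0.0143, -0, -0, -0, -0, -1
0, 0.0144, -0, -0, -0, -0, -1
0, 0.0143, -0, -0, -0, -0, -1
```

Request:
carry_out(
  motion=[-0.0155, 0.033, -0.003, -0.1, 0.6, -0.4, -1, -0.0155, 0.033, -0.003, -0.1, 0.6, -0.4, -1, -0.016, 0.033, -0.003, 0, 0.6, -0.4, -1, 0, 0, 0, 0, 0, 0, -1, 0, 0, 0, 0, 0, 0, -1],
  squeeze=10,
)

```text
t: 3.05
tool_pos: [0.4942, 0.2272, 0.1415]
orientation: [-0.891, 0.664, -1.164]
force: [-0.2, 1.0, 0.5]
opening: 0.0576
```

```bash
python3 - <<'E'
from h import *
where()
r,p,Q=plan(bay(-10,0,27),TR,op=-1,step=0.015)
plan(bay(30,0,27),TR,p,Q,op=-1,step=0.01)
im=imaging.read_camera("wrist");cv2.imwrite("pics/w2.png",im)
E
```

```text
t 3.05 bay mm [-7.8  3.7 68.6] rot err deg [ 0.3  -0.27 -0.08] F bay [0.4 1.  0.4] op 0.0576
L 0.0418 ang 0.41 rows 3
0.0012, 0.0139, -0.0008, -0.1, 0.09, 0.03, -1
0.0012, 0.0138, -0.0008, -0.1, 0.09, 0.03, -1
0.0013, 0.0139, -0.0007, -0.1, 0.09, 0.03, -1
L 0.04 ang 0.01 rows 4
-0, 0, 0.01, -0, 0, -0, -1
-0, 0, 0.01, -0, 0, -0, -1
-0, 0, 0.01, -0, 0, -0, -1
-0, 0, 0.01, -0, 0, -0, -1
```

View pics/w2.png

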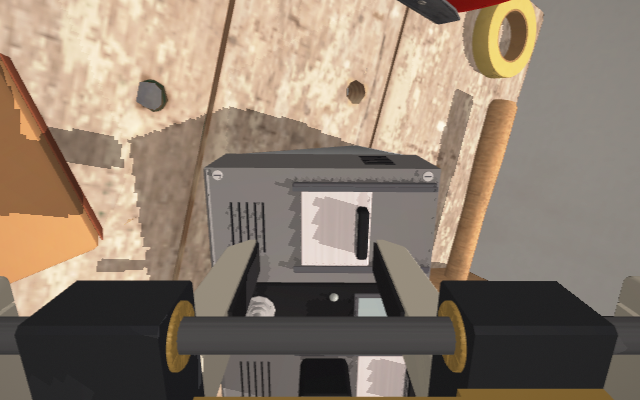

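Request:
carry_out(
  motion=[0.004, 0, -0.002, -0.3, 0.3, 0, -1, 0, 0, 0, 0, 0, 0, -1, 0, 0, 0, 0, 0, 0, -1, 0, 0, 0, 0, 0, 0, -1, 0, 0, 0, 0, 0, 0, -1],
)

```text
t: 3.6
tool_pos: [0.4963, 0.2211, 0.1477]
orientation: [-0.883, 0.668, -1.17]
force: [0.2, 0.0, 0.3]
opening: 0.0139
```

```bash
python3 - <<'E'
from h import *
where()
r,p,Q=plan(bay(-10,0,27),TR,op=-1,step=0.015)
im=imaging.read_camera("wrist");cv2.imwrite("pics/w3.png",im)
E
```

```text
t 3.6 bay mm [-4.4 -2.8 73.8] rot err deg [ 0.58  0.22 -0.12] F bay [ 0.3 -0.   0.1] op 0.0139
L 0.0472 ang 0.63 rows 4
-0.0007, 0.0117, -0.0015, -0.14, -0.05, 0.03, -1
-0.0007, 0.0117, -0.0015, -0.14, -0.05, 0.03, -1
-0.0007, 0.0117, -0.0015, -0.14, -0.05, 0.03, -1
-0.0007, 0.0117, -0.0014, -0.14, -0.05, 0.03, -1
```

View pics/w3.png

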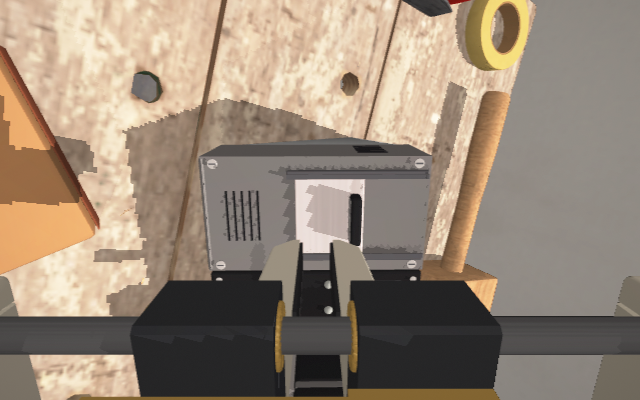

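Request:
carry_out(
  motion=[-0.001, 0.012, -0.002, -0.3, 0, 0, -1, -0.001, 0.012, -0.002, -0.3, 0, 0, -1, -0.001, 0.012, -0.001, 0, 0, 0, -1, 0, 0.006, 0, 0, 0, 0, -1, 0, 0, 0, 0, 0, 0, -1],
)

```text
t: 4.15
tool_pos: [0.5134, 0.2291, 0.1097]
orientation: [-0.889, 0.673, -1.168]
force: [0.7, 0.1, -0.2]
opening: 0.0005
```

```bash
python3 - <<'E'
from h import *
where()
im=imaging.read_camera("wrist");cv2.imwrite("pics/w4.png",im)
where()
im=imaging.read_camera("scene");cv2.imwrite("pics/s4.png",cv2.resize(im[140:220,200:310],None,fx=6,fy=6,interpolation=cv2.INTER_CUBIC))
E
```

```text
t 4.15 bay mm [-7.3  0.2 31.6] rot err deg [ 0.16  0.23 -0.12] F bay [ 0.5 -0.1 -0.6] op 0.0005
t 4.2 bay mm [-7.2  0.2 31.9] rot err deg [ 0.17  0.23 -0.12] F bay [0.4 0.1 0.8] op 0.0005
```

View pics/w4.png

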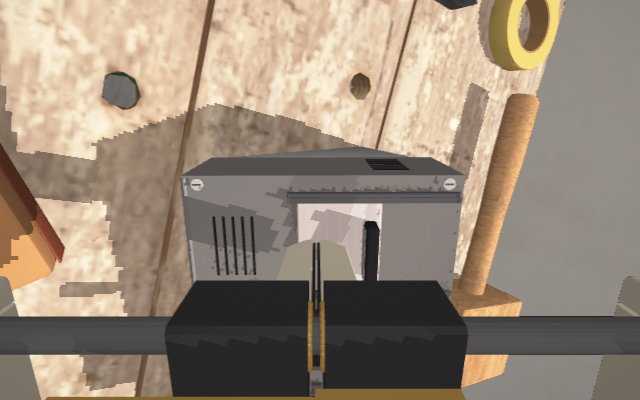

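View pics/s4.png

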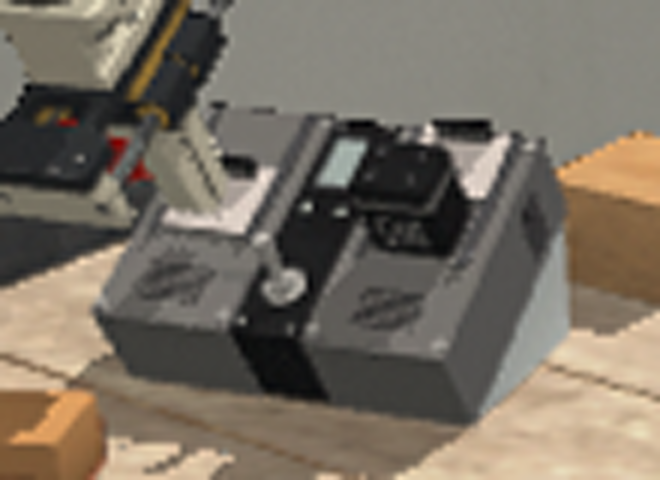

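Request:
carry_out(
  motion=[0, 0.005, 0, 0, 0, 0, -1, 0, 0, 0.01, 0, 0, 0, -1, 0, 0, 0.01, 0, 0, 0, -1, 0, 0, 0.01, 0, 0, 0, -1, 0, 0, 0.005, 0, 0, 0, -1],
)

```text
t: 4.75
tool_pos: [0.5474, 0.2388, 0.1263]
orientation: [-0.887, 0.671, -1.168]
force: [-1.7, -0.0, -1.1]
opening: 0.0004
```

```bash
python3 - <<'E'
from h import *
where()
im=imaging.read_camera("wrist");cv2.imwrite("pics/w5.png",im[100:320,160:480])
where()
E
```

```text
t 4.75 bay mm [31.7  0.1 28.2] rot err deg [ 0.27  0.23 -0.1 ] F bay [-2.   0.5 -0.2] op 0.0004
t 4.8 bay mm [32.4  0.1 28.5] rot err deg [ 0.32  0.24 -0.1 ] F bay [-0.1  0.5  0.4] op 0.0006
```

View pics/w5.png

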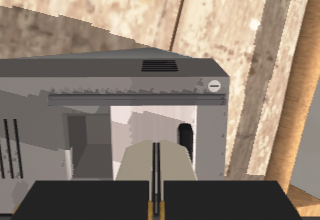

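Request:
carry_out(
  motion=[0, 0.001, 0.006, 0, 0, 0, -1, 0, 0, 0.006, 0, 0, 0, -1, 0, 0, 0.004, 0, 0, 0, -1, 0, 0, 0.003, 0, 0, 0, -1, 0, 0, 0.002, 0, 0, 0, -1],
)

```text
t: 5.3
tool_pos: [0.5607, 0.2427, 0.1334]
orientation: [-0.902, 0.681, -1.165]
force: [-23.1, -9.9, 17.2]
opening: 0.0007
```

```bash
python3 - <<'E'
from h import *
where()
E
```

```text
t 5.3 bay mm [47.2  0.1 27.5] rot err deg [-0.7   0.2  -0.15] F bay [-13.   -3.1  27.4] op 0.0007
```

Request:
carry_out(
  motion=[0, -0.003, -0.004, 0, 0, 0, -1, 0, -0.01, -0.004, 0, 0, 0, -1, 0, -0.03, 0, 0, 0, 0, -1, 0, -0.03, 0, 0, 0, 0, -1, 0, 0, 0, 0, 0, 0, -1],
)

```text
t: 5.8
tool_pos: [0.5182, 0.2306, 0.194]
orientation: [-0.904, 0.683, -1.164]
force: [0.7, 0.0, 1.5]
opening: 0.0003
```

```bash
python3 - <<'E'
from h import *
where()
m=imaging.camera_model("wrist"); im=imaging.read_camera("wrist"); cv2.imwrite("pics/w6.png",im); np.savez("w6.npz",K=m["K"],p=m["position"],M=R.from_rotvec(m["orientation"]).as_matrix())
where()
cv2.imwrite("pics/w6a.png",cv2.resize(im[120:290,170:480],None,fx=2.5,fy=2.5,interpolation=cv2.INTER_CUBIC))
E
```

```text
t 5.8 bay mm [ 39.2   0.3 102.1] rot err deg [-0.83  0.19 -0.16] F bay [ 1.4 -0.2  1. ] op 0.0003
t 5.85 bay mm [ 38.1   0.2 100.6] rot err deg [-0.93  0.19 -0.17] F bay [ 0.  -0.3  0.4] op 0.0008
```

View pics/w6a.png

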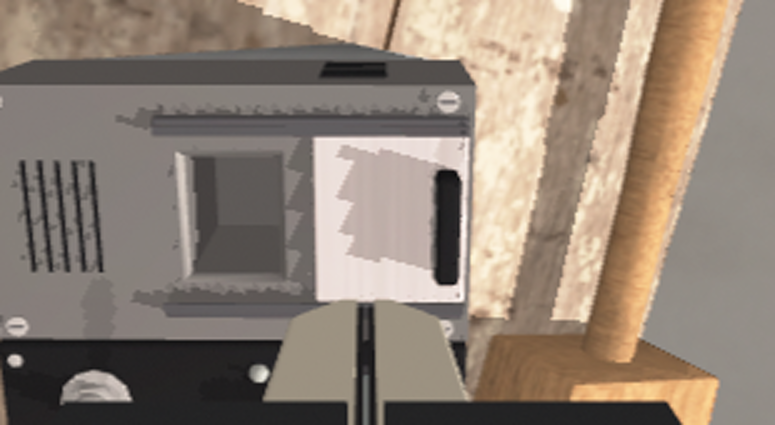

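```bash
python3 - <<'E'
from h import *
w=np.load("w6.npz"); c=(w["K"],w["p"],w["M"])
def back(px,z):
    p,d=ray(c,px); n=BR[:,2]; o=BO+n*z; t=((o-p)@n)/(d@n); return (BR.T@(p+d*t-BO)*1000).round(1)
A=lambda X,Y:((X+.5)/2.5-.5+170,(Y+.5)/2.5-.5+120)
for nm,px,z in [("TL out",A(176,151),0),("TL in",A(194,155),0),("TR",A(284,152),0),("BR",A(288,279),0),("BL out",A(183,279),0),("plate fl",A(315,137),.003),("plate f bot",A(317,300),.003),("plate back",A(467,220),.003),("ridge L",A(435,225),.0145),("ridge R",A(460,225),.0145),("rail top end",A(152,116),.004),("rail bot end",A(165,308),.004),("outer back corner",A(474,84),0),("ridge top/bottom",A(447,170),.0145),("",A(446,285),.0145)]:
    print(nm,back(px,z))
im=cv2.imread("pics/w6.png")
for q in [(-13.5,18,0),(13.5,18,0),(13.5,-18,0),(-13.5,-18,0)]:
    u=proj(c,bay(*q))[0]; print(u)
cv2.imwrite("pics/w6b.png",cv2.resize(im[165:245,225:305],None,fx=7,fy=7,interpolation=cv2.INTER_NEAREST))
E
```

```text
TL out [-15.5  19.5   0. ]
TL in [-10.3  18.3  -0. ]
TR [15.7 19.3  0. ]
BR [ 15.8 -19.9   0. ]
BL out [-15.8 -20.    0. ]
plate fl [25.  24.3  3. ]
plate f bot [ 24.7 -25.4   3. ]
plate back [68.7 -0.2  3. ]
ridge L [58.7  2.  14.5]
ridge R [65.6  2.  14.5]
rail top end [-20.7  30.5   4. ]
rail bot end [-20.9 -27.8   4. ]
outer back corner [69.8 38.9  0. ]
ridge top/bottom [61.6 17.7 14.5]
 [ 62.1 -15.9  14.5]
[242.94374875 182.15074246]
[280.248395   182.19602647]
[281.70964242 228.90406587]
[245.82639907 228.7946971 ]
```

View pics/w6b.png

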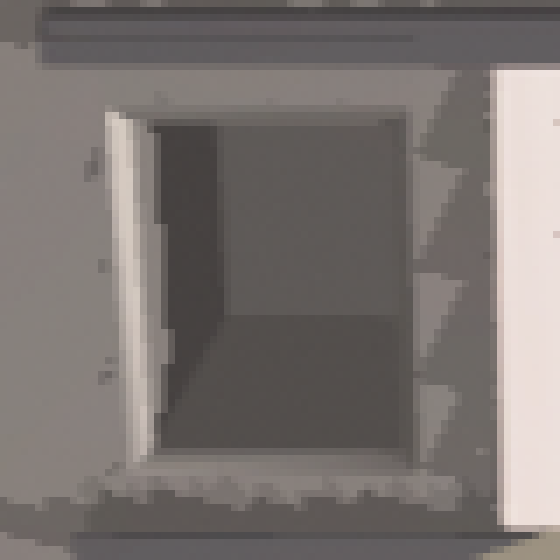

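```bash
cat >> h.py <<'E'
def downR(yaw): return toolR(bayR(yaw,0))
E
python3 - <<'E'
from h import *
w=np.load("wc.npz"); DR=downR(np.radians(-23))
ch=np.array([.498,-.217,.087]); th=np.array([.4426,-.331,.105])
ry=DR[:,0]*-1
for off in (0,0.03,-0.02):
    p1=ch+np.array([0,0,.15])+ry*off
    c=(w["K"],p1+DR@w["coff"],DR@w["cR"])
    print(off,p1.round(3),proj(c,ch),proj(c,th))
p1=ch+np.array([0,0,.15])
plan(p1,DR,op=1)
E
```

```text
0 [ 0.498 -0.217  0.237] [[316.10012199 189.17140236]] [[308.9285114  327.86785957]]
0.03 [ 0.51  -0.189  0.237] [[316.0672745  221.86920032]] [[309.07833857 355.27348707]]
-0.02 [ 0.49  -0.235  0.237] [[316.12303957 166.35826287]] [[308.82424381 308.79575835]]
L 0.4501 ang 48.18 rows 11
0.0386, -0.0098, -0.0093, -2.54, 3.45, -0.89, 1
0.0393, -0.0088, -0.0073, -2.54, 3.45, -0.89, 1
0.0398, -0.0079, -0.0053, -2.54, 3.45, -0.89, 1
0.0402, -0.0071, -0.0033, -2.54, 3.45, -0.89, 1
0.0404, -0.0063, -0.0011, -2.54, 3.45, -0.89, 1
0.0405, -0.0058, 0.0011, -2.54, 3.45, -0.89, 1
0.0404, -0.0052, 0.0032, -2.54, 3.45, -0.89, 1
0.0403, -0.0048, 0.0055, -2.54, 3.45, -0.89, 1
0.04, -0.0044, 0.0077, -2.54, 3.45, -0.89, 1
0.0394, -0.0042, 0.0098, -2.54, 3.45, -0.89, 1
0.0389, -0.0041, 0.0121, -2.54, 3.45, -0.89, 1
```

Request:
carry_out(
  motion=[0.03, -0.03, -0.009, -2.5, 3.5, -0.9, -1, 0.039, -0.015, -0.007, -2.5, 3.5, -0.9, -1, 0.04, -0.008, -0.005, -2.5, 3.5, -0.9, 1, 0.04, -0.004, -0.003, -2.5, 3.5, -0.9, 1, 0.04, -0.003, -0.001, -2.5, 3.5, -0.9, 1],
)

```text
t: 6.35
tool_pos: [0.4947, 0.0312, 0.2248]
orientation: [-0.961, 1.058, -1.327]
force: [0.6, 0.2, 0.8]
opening: 0.0199
```

Request:
carry_out(
  motion=[0.041, -0.003, 0.001, -2.5, 3.5, -0.9, 1, 0.041, -0.002, 0.003, -2.5, 3.5, -0.9, 1, 0.041, -0.002, 0.0055, -2.5, 3.5, -0.9, 1, 0.041, -0.002, 0.0075, -2.5, 3.5, -0.9, 1, 0.04, -0.002, 0.01, -2.5, 3.5, -0.9, 1],
)

```text
t: 6.85
tool_pos: [0.4838, -0.1844, 0.2247]
orientation: [-0.988, 1.455, -1.479]
force: [0.6, -0.2, 0.8]
opening: 0.0601
```

```bash
python3 - <<'E'
from h import *
show()
plan(np.array([.498,-.217,.237]),downR(np.radians(-23)),op=1)
E
```

```text
t 6.85 pos [ 0.4838 -0.1844  0.2247] R
 [[-0.357  0.027  0.934]
 [-0.934  0.003 -0.357]
 [-0.012 -1.     0.025]] F [ 0.6 -0.2  0.8] op 0.0601 q [-0.474 -0.112  1.755  0.015  1.475 -0.109]
L 0.0376 ang 2.59 rows 1
0.0252, -0.0119, 0.0252, -1.4, 2.06, -0.72, 1
```

Request:
carry_out(
  motion=[0.025, -0.012, 0.025, -1.4, 2, -0.7, 1, 0, 0, 0, 0, 0, 0, 1, 0, 0, 0, 0, 0, 0, 1, 0, 0, 0, 0, 0, 0, 1, 0, 0, 0, 0, 0, 0, 1],
)

```text
t: 7.35
tool_pos: [0.4966, -0.2222, 0.2278]
orientation: [-0.995, 1.515, -1.496]
force: [0.3, -0.2, -0.4]
opening: 0.0928
```

```bash
python3 - <<'E'
from h import *
show()
m=imaging.camera_model("wrist"); im=imaging.read_camera("wrist"); cv2.imwrite("pics/w7.png",im); np.savez("w7.npz",K=m["K"],p=m["position"],M=R.from_rotvec(m["orientation"]).as_matrix())
for th in ["compact_head","tall_head","rack"]:
    for k in models.outline_of("wrist",th)[:1]:
        ys,xs=np.nonzero(k["pixels"]); print(th,round(k["confidence"],2),np.round(k["pixel"],1),xs.min(),xs.max(),ys.min(),ys.max())
E
```

```text
t 7.35 pos [ 0.4966 -0.2222  0.2278] R
 [[-0.398 -0.012  0.917]
 [-0.917  0.005 -0.398]
 [-0.    -1.    -0.013]] F [ 0.3 -0.2 -0.4] op 0.0928 q [-5.140e-01 -3.000e-03  1.646e+00 -1.000e-03  1.512e+00 -1.050e-01]
compact_head 0.77 [316.2 195.7] 289 334 161 226
tall_head 0.64 [313.  350.6] 291 336 285 381
rack 0.73 [317.3 225.8] 270 355 117 315
```

View pics/w7.png

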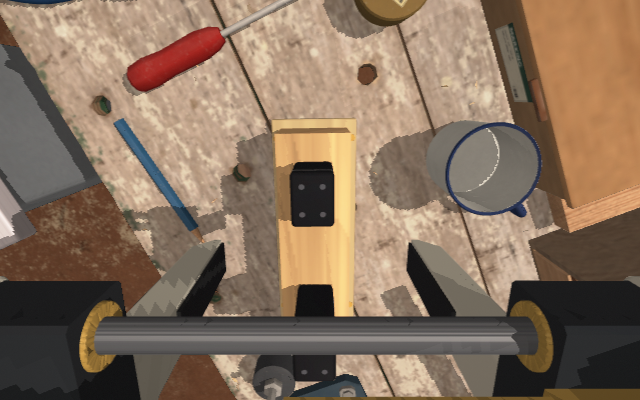

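```bash
python3 - <<'E'
import cv2
im=cv2.imread("pics/w7.png")
cv2.imwrite("pics/w7a.png",cv2.resize(im[110:240,255:375],None,fx=4.5,fy=4.5,interpolation=cv2.INTER_CUBIC))
E
```

```text
(no output)
```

View pics/w7a.png

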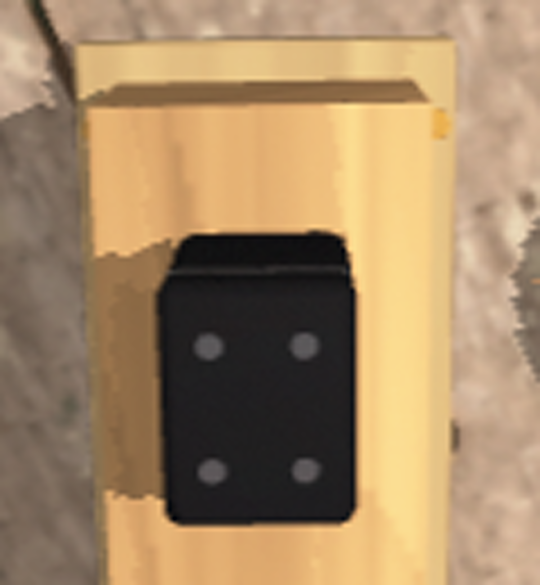

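```bash
python3 - <<'E'
from h import *
w=np.load("w7.npz"); c=(w["K"],w["p"],w["M"])
A=lambda X,Y:((X+.5)/4.5-.5+255,(Y+.5)/4.5-.5+110)
q=[onz(c,A(*a),.114) for a in [(157,276),(357,274),(355,523),(163,523)]]
q=np.array(q); print(q.round(4)); print("center",q.mean(0)); 
for i in range(4):
    d=q[(i+1)%4]-q[i]; print(np.linalg.norm(d).round(4),np.degrees(np.arctan2(d[1],d[0])).round(1))
dots=np.array([onz(c,A(*a),.114) for a in [(208,347),(305,347),(306,471),(212,471)]]); print("dots",dots.mean(0)); 
for a,b in [((208,347),(212,471)),((305,347),(306,471)),((208,347),(305,347)),((212,471),(306,471))]:
    d=onz(c,A(*b),.114)-onz(c,A(*a),.114); print(np.degrees(np.arctan2(d[1],d[0])).round(1),np.linalg.norm(d))
rk=[onz(c,A(*a),.064) for a in [(88,106),(433,103)]]; d=rk[1]-rk[0]; print("rack",rk,np.linalg.norm(d),np.degrees(np.arctan2(d[1],d[0])))
# long edges: left edge points of rack top 
d=onz(c,A(88,106),.064)-onz(c,A(105,560),.064); print("left edge",np.degrees(np.arctan2(d[1],d[0])))
# board
b=[onz(c,A(*a),.012) for a in [(75,44),(456,38)]]; d=b[1]-b[0]; print("board",np.linalg.norm(d),np.degrees(np.arctan2(d[1],d[0])))
# network centroid + scene/side triangulated head tops
E
```

```text
[[ 0.4877 -0.192   0.114 ]
 [ 0.5185 -0.2048  0.114 ]
 [ 0.5012 -0.2453  0.114 ]
 [ 0.4705 -0.2322  0.114 ]]
center [ 0.4944808  -0.21856683  0.114     ]
0.0333 -22.7
0.044 -113.0
0.0334 156.9
0.0438 66.8
dots [ 0.49389025 -0.21983813  0.114     ]
-112.3 0.02203598558376565
-112.6 0.022017893453090822
-23.2 0.016351602917617395
-23.2 0.01620836958062994
rack [array([ 0.48131123, -0.16410746,  0.064     ]), array([ 0.54245283, -0.18985212,  0.064     ])] 0.06634066263703228 -22.834311389847503
left edge 66.89791245915487
board 0.08453632875551687 -22.47126564137193
```

```bash
python3 - <<'E'
from h import *
DR=downR(np.radians(-23))
plan(np.array([.4943,-.2188,.115]),DR,op=1)
E
```

```text
L 0.1139 ang 0.79 rows 3
-0.0008, 0.038, -0.0009, 0.22, -0.15, 0.01, 1
-0.0008, 0.0379, -0.001, 0.22, -0.15, 0.01, 1
-0.0007, 0.038, -0.0011, 0.22, -0.15, 0.01, 1
```

Request:
carry_out(
  motion=[-0.001, 0.038, -0.001, 0.2, -0.15, 0, 1, -0.001, 0.038, -0.001, 0.2, -0.15, 0, 1, -0.001, 0.038, -0.001, 0.2, -0.15, 0, 1, 0, 0, 0, 0, 0, 0, 1, 0, 0, 0, 0, 0, 0, 1],
)

```text
t: 8.05
tool_pos: [0.4974, -0.2175, 0.1174]
orientation: [-0.99, 1.487, -1.503]
force: [0.7, -0.2, 0.2]
opening: 0.0929
```

```bash
python3 - <<'E'
from h import *
show()
DR=downR(np.radians(-23))
plan(np.array([.4943,-.2188,.094]),DR,op=1)
E
```

```text
t 8.05 pos [ 0.4974 -0.2175  0.1174] R
 [[-0.387  0.008  0.922]
 [-0.922 -0.005 -0.387]
 [ 0.001 -1.     0.01 ]] F [ 0.7 -0.2  0.2] op 0.0929 q [-0.507  0.059  1.789 -0.     1.284 -0.109]
L 0.0237 ang 0.6 rows 1
0.0023, 0.0234, -0.0026, -0.55, 0.22, 0.07, 1
```

Request:
carry_out(
  motion=[0.001, 0.012, -0.003, -0.5, 0.2, 0, 1, 0.001, 0.011, 0, 0, 0, 0, 1, 0, 0, 0, 0, 0, 0, 1, 0, 0, 0, 0, 0, 0, 1, 0, 0, 0, 0, 0, 0, 1],
)

```text
t: 8.55
tool_pos: [0.4974, -0.2204, 0.0994]
orientation: [-0.988, 1.489, -1.506]
force: [0.1, -0.8, -0.5]
opening: 0.0931
```

```bash
python3 - <<'E'
from h import *
show()
DR=downR(np.radians(-23))
plan(np.array([.4943,-.2188,.094]),DR,op=1)
im=imaging.read_camera("wrist");cv2.imwrite("pics/w8.png",im)
show()
E
```

```text
t 8.55 pos [ 0.4974 -0.2204  0.0994] R
 [[-0.391  0.008  0.921]
 [-0.921 -0.006 -0.391]
 [ 0.002 -1.     0.009]] F [ 0.1 -0.8 -0.5] op 0.0931 q [-5.10e-01  8.20e-02  1.80e+00 -1.00e-03  1.25e+00 -1.09e-01]
L 0.0065 ang 0.55 rows 1
-0.0003, 0.0054, -0.0036, -0.54, 0.01, 0.13, 1
t 8.6 pos [ 0.4976 -0.2204  0.0996] R
 [[-0.391  0.008  0.921]
 [-0.921 -0.006 -0.391]
 [ 0.002 -1.     0.01 ]] F [ 0.4 -0.   0.6] op 0.0931 q [-5.10e-01  8.20e-02  1.80e+00 -1.00e-03  1.25e+00 -1.09e-01]
```

View pics/w8.png

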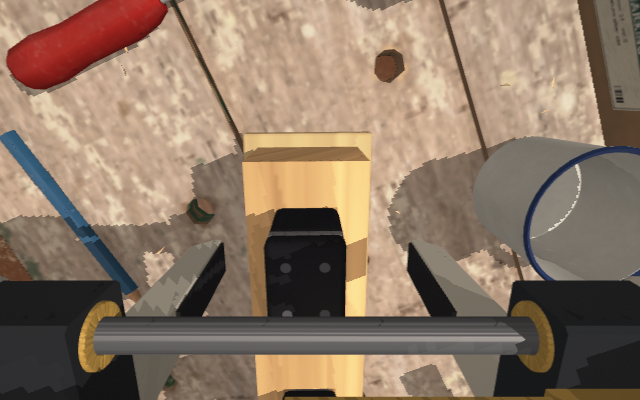

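Request:
carry_out(
  motion=[0, 0.006, -0.004, -0.6, 0, 0, 1, 0, 0.003, -0.002, -0.3, 0, 0, 1, 0, 0.001, -0.001, -0.2, 0, 0, 1, 0, 0, 0, 0, 0, 0, 1, 0, 0, 0, 0, 0, 0, 1],
)

```text
t: 9.1
tool_pos: [0.4909, -0.2176, 0.0892]
orientation: [-1.0, 1.507, -1.494]
force: [-0.1, -0.3, -0.7]
opening: 0.0929
```

```bash
python3 - <<'E'
from h import *
show()
DR=downR(np.radians(-23))
plan(np.array([.4943,-.2188,.094]),DR,op=1)
E
```

```text
t 9.1 pos [ 0.4909 -0.2176  0.0892] R
 [[-0.391 -0.011  0.92 ]
 [-0.921  0.002 -0.391]
 [ 0.002 -1.    -0.011]] F [-0.1 -0.3 -0.7] op 0.0929 q [-0.51   0.095  1.807 -0.004  1.25  -0.108]
L 0.006 ang 0.62 rows 1
-0.0003, -0.0048, 0.0036, 0.6, 0.01, 0.14, 1
```

Request:
carry_out(
  motion=[0, -0.003, 0.002, 0.4, 0, 0.1, 1, 0, -0.001, 0.001, 0.2, 0, 0, 1, 0, 0, 0, 0, 0, 0, 1, 0, 0, 0, 0, 0, 0, 1, 0, 0, 0, 0, 0, 0, 1],
)

```text
t: 9.6
tool_pos: [0.4943, -0.2192, 0.0942]
orientation: [-0.991, 1.496, -1.5]
force: [0.3, -0.1, 0.3]
opening: 0.093
```

```bash
python3 - <<'E'
from h import *
show()
DR=downR(np.radians(-23))
plan(np.array([.4943,-.2188,.094]),DR,op=1)
E
```

```text
t 9.6 pos [ 0.4943 -0.2192  0.0942] R
 [[-0.391  0.002  0.921]
 [-0.921 -0.001 -0.391]
 [ 0.001 -1.     0.002]] F [ 0.3 -0.1  0.3] op 0.093 q [-0.512  0.087  1.805 -0.     1.247 -0.11 ]
L 0.0004 ang 0.12 rows 1
-0.0003, 0.0001, -0.0002, -0.12, 0.01, 0.03, 1
```

Request:
carry_out(
  motion=[0, 0, 0, 0, 0, 0, -1, 0, 0, 0, 0, 0, 0, -1, 0, 0, 0, 0, 0, 0, -1, 0, 0, 0, 0, 0, 0, -1, 0, 0, 0, 0, 0, 0, -1],
  squeeze=30,
)

```text
t: 10.1
tool_pos: [0.4942, -0.2191, 0.094]
orientation: [-0.991, 1.497, -1.5]
force: [1.0, -0.6, 0.1]
opening: 0.0577
```

Request:
carry_out(
  motion=[0, 0, 0, 0, 0, 0, -1, 0, 0, 0, 0, 0, 0, -1, 0, 0, 0, 0, 0, 0, -1, 0, 0, 0, 0, 0, 0, -1, 0, 0, 0, 0, 0, 0, -1],
)

```text
t: 10.6
tool_pos: [0.4941, -0.219, 0.0939]
orientation: [-0.992, 1.497, -1.5]
force: [-0.3, 0.1, 0.1]
opening: 0.0339
```

```bash
python3 - <<'E'
from h import *
show()
DR=downR(np.radians(-23))
plan(np.array([.4943,-.2188,.094]),DR,op=-1)
E
```

```text
t 10.6 pos [ 0.4941 -0.219   0.0939] R
 [[-0.391  0.001  0.921]
 [-0.921 -0.001 -0.391]
 [ 0.001 -1.     0.001]] F [-0.3  0.1  0.1] op 0.0339 q [-0.512  0.087  1.806 -0.     1.248 -0.11 ]
L 0.0003 ang 0.08 rows 1
-0.0003, -0.0001, 0.0001, -0.08, 0.01, 0.03, -1
```

Request:
carry_out(
  motion=[0, -0.006, 0, 0, 0, 0, -1, 0, -0.012, 0, 0, 0, 0, -1, 0, -0.015, 0, 0, 0, 0, -1, 0, -0.015, 0, 0, 0, 0, -1, 0, -0.015, 0, 0, 0, 0, -1],
)

```text
t: 11.1
tool_pos: [0.4921, -0.2179, 0.1589]
orientation: [-0.994, 1.502, -1.496]
force: [-0.1, -0.3, -2.4]
opening: 0.034
```

Request:
carry_out(
  motion=[0, -0.025, 0, 0, 0, 0, -1, 0, -0.03, 0, 0, 0, 0, -1, 0, -0.02, 0, 0, 0, 0, -1, 0, -0.01, 0, 0, 0, 0, -1, 0, 0, 0, 0, 0, 0, -1],
)

```text
t: 11.6
tool_pos: [0.4935, -0.2186, 0.2563]
orientation: [-0.99, 1.494, -1.502]
force: [0.2, 0.0, -3.7]
opening: 0.0336
```

```bash
python3 - <<'E'
from h import *
show()
im=imaging.read_camera("side");cv2.imwrite("pics/s9.png",im)
m=imaging.camera_model("wrist");im=imaging.read_camera("wrist");cv2.imwrite("pics/w9.png",im)
show()
# carry: 
pre=bay(0,0,30+70); print(pre)
plan(pre,TR,op=-1)
E
```

```text
t 11.6 pos [ 0.4935 -0.2186  0.2563] R
 [[-0.391  0.004  0.921]
 [-0.921 -0.003 -0.391]
 [ 0.001 -1.     0.005]] F [ 0.2  0.  -3.7] op 0.0336 q [-0.512 -0.045  1.634 -0.     1.547 -0.11 ]
t 11.7 pos [ 0.4927 -0.2181  0.2538] R
 [[-0.391  0.001  0.921]
 [-0.921 -0.001 -0.391]
 [ 0.    -1.     0.001]] F [-0.4  0.3 -3.3] op 0.0342 q [-0.512 -0.043  1.637 -0.     1.546 -0.11 ]
[0.48663745 0.22120359 0.17260254]
L 0.4468 ang 48.86 rows 10
-0.0402, 0.0081, -0.0177, 2.88, -3.81, 1.03, -1
-0.0412, 0.008, -0.0155, 2.88, -3.81, 1.03, -1
-0.042, 0.008, -0.013, 2.88, -3.81, 1.03, -1
-0.0426, 0.0081, -0.0107, 2.88, -3.81, 1.03, -1
-0.0431, 0.0085, -0.0082, 2.88, -3.81, 1.03, -1
-0.0434, 0.0089, -0.0058, 2.88, -3.81, 1.03, -1
-0.0435, 0.0094, -0.0034, 2.88, -3.81, 1.03, -1
-0.0435, 0.0102, -0.0009, 2.88, -3.81, 1.03, -1
-0.0433, 0.0109, 0.0014, 2.88, -3.81, 1.03, -1
-0.043, 0.0118, 0.0037, 2.88, -3.81, 1.03, -1
```

View pics/s9.png

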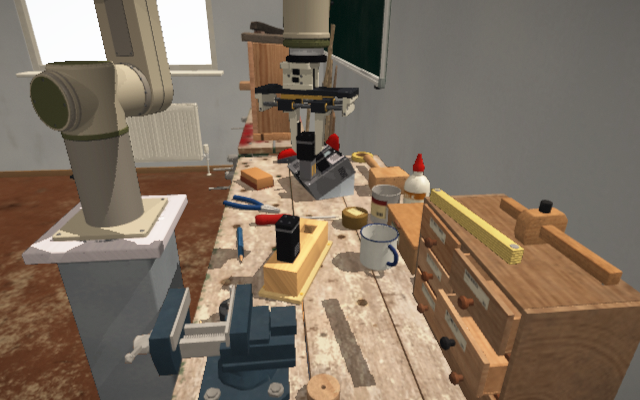

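View pics/w9.png

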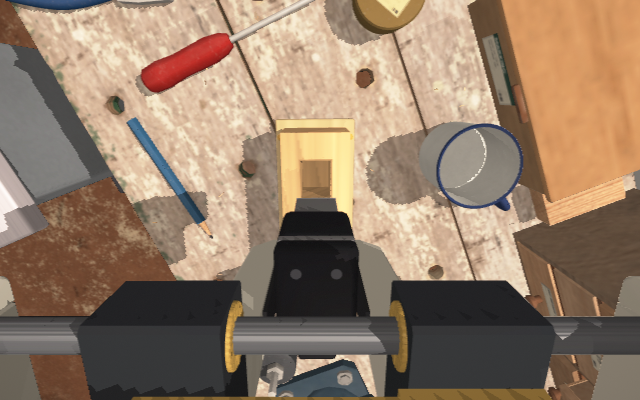

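```bash
python3 - <<'E'
from h import *
plan(bay(0,0,140),TR,op=-1,n=11)
E
```

```text
L 0.437 ang 48.86 rows 11
-0.0354, 0.0042, -0.0175, 2.61, -3.47, 0.93, -1
-0.0364, 0.004, -0.0156, 2.61, -3.47, 0.93, -1
-0.0371, 0.004, -0.0135, 2.61, -3.47, 0.93, -1
-0.0379, 0.004, -0.0114, 2.61, -3.47, 0.93, -1
-0.0384, 0.0041, -0.0093, 2.61, -3.47, 0.93, -1
-0.0388, 0.0044, -0.0071, 2.61, -3.47, 0.93, -1
-0.0391, 0.0048, -0.005, 2.61, -3.47, 0.93, -1
-0.0393, 0.0052, -0.0028, 2.61, -3.47, 0.93, -1
-0.0393, 0.0058, -0.0007, 2.61, -3.47, 0.93, -1
-0.0392, 0.0064, 0.0014, 2.61, -3.47, 0.93, -1
-0.0389, 0.0072, 0.0034, 2.61, -3.47, 0.93, -1
```

Request:
carry_out(
  motion=[-0.0355, 0.001, -0.0175, 2.6, -3.5, 0.9, -1, -0.0365, 0.002, -0.0155, 2.6, -3.5, 0.9, -1, -0.037, 0.003, -0.0135, 2.6, -3.5, 0.9, -1, -0.038, 0.003, -0.0115, 2.6, -3.5, 0.9, -1, -0.0385, 0.003, -0.0095, 2.6, -3.5, 0.9, -1],
)

```text
t: 12.2
tool_pos: [0.4762, -0.0178, 0.2295]
orientation: [-0.968, 1.119, -1.349]
force: [0.5, -0.0, -2.9]
opening: 0.0338
```

Request:
carry_out(
  motion=[-0.039, 0.003, -0.007, 2.6, -3.5, 0.9, -1, -0.039, 0.004, -0.005, 2.6, -3.5, 0.9, -1, -0.039, 0.005, -0.003, 2.6, -3.5, 0.9, -1, -0.039, 0.006, -0.001, 2.6, -3.5, 0.9, -1, -0.039, 0.006, 0.001, 2.6, -3.5, 0.9, -1],
)

```text
t: 12.7
tool_pos: [0.454, 0.1853, 0.1998]
orientation: [-0.922, 0.746, -1.177]
force: [1.2, 0.2, -3.3]
opening: 0.0339
```

```bash
python3 - <<'E'
from h import *
show();where()
plan(bay(0,0,100),TR,op=-1)
E
```

```text
t 12.7 pos [0.454  0.1853 0.1998] R
 [[ 0.235  0.43   0.872]
 [-0.972  0.119  0.204]
 [-0.016 -0.895  0.446]] F [ 1.2  0.2 -3.3] op 0.0339 q [ 0.289 -0.641  2.269 -0.009  1.051  0.058]
t 12.7 bay mm [-22.2 -25.4 144.2] rot err deg [-3.51  2.62 -0.34] F bay [-0.6 -0.1 -3.5] op 0.0339
L 0.0556 ang 4.39 rows 2
-0.0134, 0.0213, 0.0118, 1.76, -1.31, 0.17, -1
-0.013, 0.0218, 0.0115, 1.76, -1.31, 0.17, -1
```

Request:
carry_out(
  motion=[-0.0135, 0.015, 0.012, 1.8, -1.3, 0.2, -1, -0.013, 0.015, 0.0115, 1.8, -1.3, 0.2, -1, 0, 0, 0, 0, 0, 0, -1, 0, 0, 0, 0, 0, 0, -1, 0, 0, 0, 0, 0, 0, -1],
)

```text
t: 13.2
tool_pos: [0.4725, 0.224, 0.172]
orientation: [-0.907, 0.674, -1.15]
force: [-0.6, -0.7, -2.3]
opening: 0.0336
```

```bash
python3 - <<'E'
from h import *
where()
plan(bay(0,0,95),TR,op=-1)
m=imaging.camera_model("wrist"); im=imaging.read_camera("wrist"); cv2.imwrite("pics/w10.png",im); np.savez("w10.npz",K=m["K"],p=m["position"],M=R.from_rotvec(m["orientation"]).as_matrix())
where()
im=imaging.read_camera("scene");cv2.imwrite("pics/s10.png",cv2.resize(im[100:220,170:330],None,fx=4,fy=4,interpolation=cv2.INTER_CUBIC))
E
```

```text
t 13.2 bay mm [-11.4   6.6 105.9] rot err deg [-0.74 -0.6   0.35] F bay [-1.8 -0.5 -1.6] op 0.0336
L 0.0171 ang 1.01 rows 1
0.0068, 0.0107, 0.0115, 0.74, 0.6, -0.35, -1
t 13.25 bay mm [-11.3   6.4 106. ] rot err deg [-0.73 -0.58  0.34] F bay [-1.4  0.6 -3. ] op 0.0335
```

View pics/w10.png

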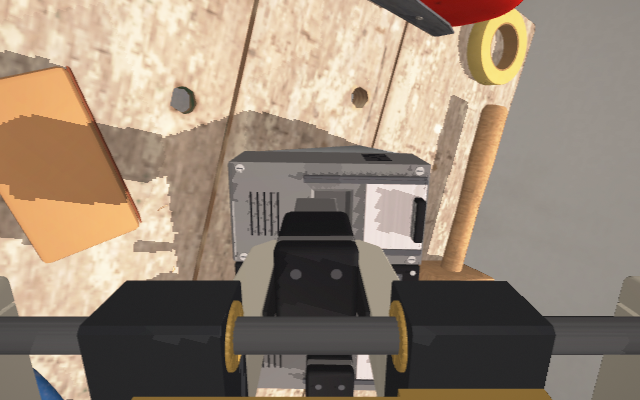

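View pics/s10.png

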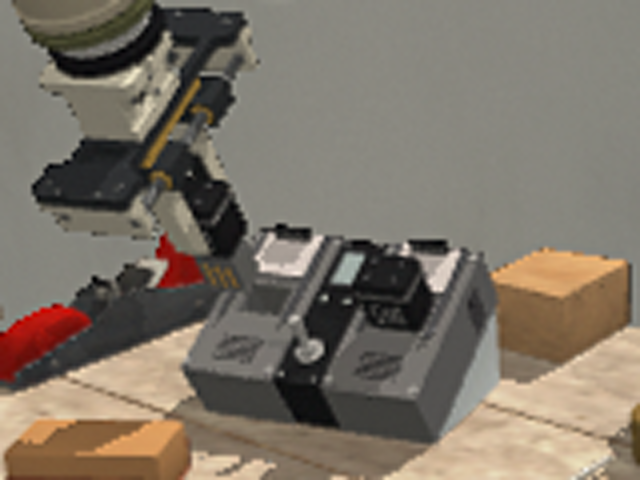

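```bash
python3 - <<'E'
from h import *
w=np.load("wc.npz"); c=(w["K"],w["coff"],w["cR"])
im=cv2.imread("pics/w10.png"); 
for nm,q in [("headtop",(-22,-20,-17)),("headtop",(-22,-20,17)),("under",(-22,30,-17)),("under",(-22,30,17)),("stem tip",(-14,75,-9.5)),("stem tip",(-14,75,9.5)),("dot",(-11,-20,-8.2)),("dot",(-11,-20,8.2)),("stem taper start",(-17,69,-12.5)),("",(-17,69,12.5))]:
    u=proj(c,np.array(q)/1000.)[0]; print(nm,q,u.round(1)); cv2.circle(im,tuple(int(round(a)) for a in u),1,(0,255,0) if nm!="dot" else (0,0,255),-1)
cv2.imwrite("pics/w10a.png",cv2.resize(im[170:330,220:410],None,fx=4,fy=4,interpolation=cv2.INTER_CUBIC))
E
```

```text
headtop (-22, -20, -17) [272.6 244. ]
headtop (-22, -20, 17) [359.9 244.1]
under (-22, 30, -17) [283.8 206. ]
under (-22, 30, 17) [348.6 206. ]
stem tip (-14, 75, -9.5) [301.6 197.2]
stem tip (-14, 75, 9.5) [330.7 197.3]
dot (-11, -20, -8.2) [295.6 269.6]
dot (-11, -20, 8.2) [336.8 269.6]
stem taper start (-17, 69, -12.5) [296.4 195.3]
 (-17, 69, 12.5) [335.9 195.3]
```

View pics/w10a.png

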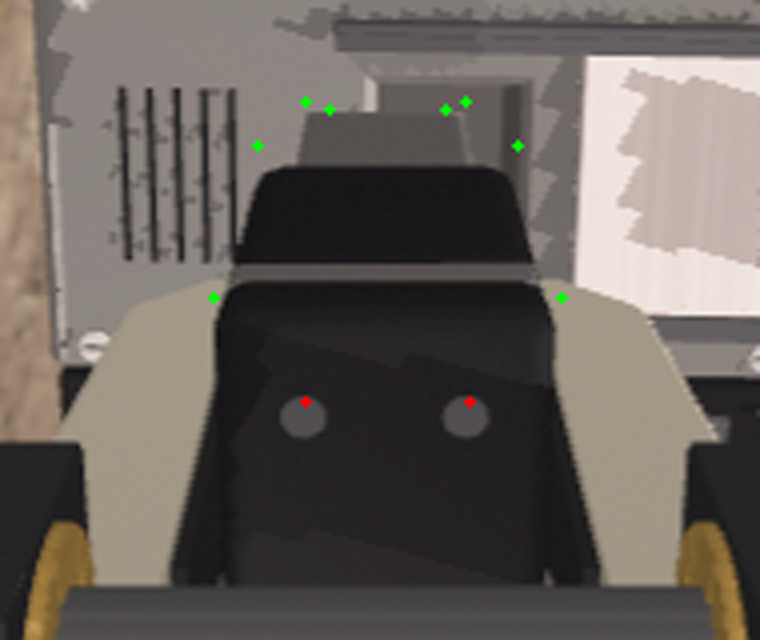

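```bash
python3 - <<'E'
from h import *
where()
plan(bay(0,1.5,86),TR,op=-1,n=2)
E
```

```text
t 13.3 bay mm [-10.5   6.3 106.4] rot err deg [-0.65 -0.56  0.34] F bay [-1.9  0.8 -2.1] op 0.034
L 0.0234 ang 0.92 rows 2
0.0025, 0.0101, 0.0054, 0.33, 0.28, -0.17, -1
0.0025, 0.0102, 0.0053, 0.33, 0.28, -0.17, -1
```

Request:
carry_out(
  motion=[0.0025, 0.01, 0.0055, 0.3, 0.3, -0.2, -1, 0.0025, 0.01, 0.005, 0.3, 0.3, -0.2, -1, 0, 0, 0, 0, 0, 0, -1, 0, 0, 0, 0, 0, 0, -1, 0, 0, 0, 0, 0, 0, -1],
)

```text
t: 13.8
tool_pos: [0.4947, 0.222, 0.1635]
orientation: [-0.889, 0.673, -1.17]
force: [0.8, 0.0, -3.2]
opening: 0.0342
```

```bash
python3 - <<'E'
from h import *
where()
plan(bay(0,1.5,82),TR,op=-1)
E
```

```text
t 13.8 bay mm [ 2.3 -1.5 88.1] rot err deg [ 0.13  0.32 -0.2 ] F bay [-0.9 -0.2 -3.2] op 0.0342
L 0.0072 ang 0.4 rows 1
-0.003, 0.0061, -0.0024, -0.13, -0.32, 0.2, -1
```

Request:
carry_out(
  motion=[-0.0015, 0.003, -0.0015, -0.1, -0.2, 0.1, -1, -0.001, 0.002, -0.0005, 0, 0, 0, -1, 0, 0, 0, 0, 0, 0, -1, 0, 0, 0, 0, 0, 0, -1, 0, 0, 0, 0, 0, 0, -1],
)

```text
t: 14.3
tool_pos: [0.4946, 0.225, 0.1589]
orientation: [-0.891, 0.671, -1.166]
force: [-0.5, 0.3, -2.4]
opening: 0.0336
```

```bash
python3 - <<'E'
from h import *
where()
plan(bay(0,1.5,82),TR,op=-1)
m=imaging.camera_model("wrist"); im=imaging.read_camera("wrist"); cv2.imwrite("pics/w11.png",im); np.savez("w11.npz",K=m["K"],p=m["position"],M=R.from_rotvec(m["orientation"]).as_matrix())
where()
cv2.imwrite("pics/w11a.png",cv2.resize(im[150:300,200:430],None,fx=3.4,fy=3.4,interpolation=cv2.INTER_CUBIC))
E
```

```text
t 14.3 bay mm [ 0.7  1.4 83.8] rot err deg [ 0.1   0.09 -0.07] F bay [-1.5  0.4 -1.9] op 0.0336
L 0.0019 ang 0.15 rows 1
-0.0001, 0.0018, -0.0007, -0.1, -0.09, 0.07, -1
t 14.35 bay mm [ 0.6  1.4 83.8] rot err deg [ 0.1   0.09 -0.07] F bay [-0.2  0.4 -2.7] op 0.0339
```

View pics/w11a.png

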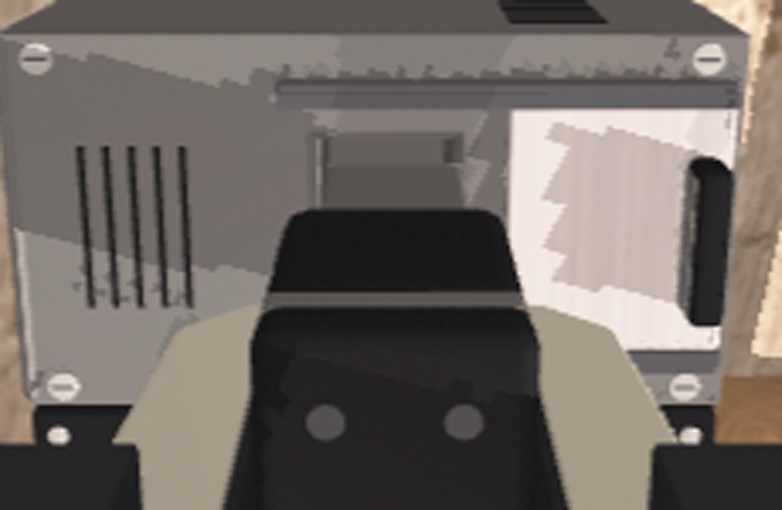

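Request:
carry_out(
  motion=[0, 0.003, -0.0005, -0.1, -0.1, 0, -1, 0, 0.003, 0, 0, 0, 0, -1, 0, 0.003, 0, 0, 0, 0, -1, 0, 0.003, 0, 0, 0, 0, -1, 0, 0.003, 0, 0, 0, 0, -1],
)

```text
t: 14.85
tool_pos: [0.5017, 0.2271, 0.1448]
orientation: [-0.894, 0.671, -1.164]
force: [-2.5, -0.4, -3.4]
opening: 0.0337
```

```bash
python3 - <<'E'
from h import *
where()
E
```

```text
t 14.85 bay mm [ 0.   1.5 67.8] rot err deg [-0.03 -0.02 -0.07] F bay [-3.9  0.3 -1.7] op 0.0337
```

Request:
carry_out(
  motion=[0, 0.004, -0.0003, 0, 0, 0, -1, 0, 0.004, -0.0003, 0, 0, 0, -1, 0, 0.004, 0, 0, 0, 0, -1, 0, 0.004, 0, 0, 0, 0, -1, 0, 0.004, 0, 0, 0, 0, -1],
)

```text
t: 15.35
tool_pos: [0.5118, 0.2299, 0.1253]
orientation: [-0.894, 0.671, -1.164]
force: [0.4, -0.4, -3.2]
opening: 0.0336
```

```bash
python3 - <<'E'
from h import *
where()
E
```

```text
t 15.35 bay mm [-0.7  1.4 45.8] rot err deg [-0.02 -0.02 -0.08] F bay [-1.4 -0.5 -2.9] op 0.0336
```

Request:
carry_out(
  motion=[0, 0.003, 0.0003, 0, 0, 0, -1, 0, 0.003, 0, 0, 0, 0, -1, 0, 0.003, 0, 0, 0, 0, -1, 0, 0.003, 0, 0, 0, 0, -1, 0, 0.002, 0, 0, 0, 0, -1],
)

```text
t: 15.85
tool_pos: [0.5193, 0.232, 0.1123]
orientation: [-0.894, 0.672, -1.164]
force: [-34.3, -11.5, 34.3]
opening: 0.0341
```

```bash
python3 - <<'E'
from h import *
where()
E
```

```text
t 15.85 bay mm [-0.4  1.3 30.6] rot err deg [-0.07 -0.02 -0.08] F bay [-14.2  -1.5  47.8] op 0.0341
```

Request:
carry_out(
  motion=[0, 0, 0, 0, 0, 0, -1, 0, 0, 0, 0, 0, 0, -1, 0, 0, 0, 0, 0, 0, 0.1, 0, 0, 0, 0, 0, 0, 0.1, 0, 0, 0, 0, 0, 0, 0.1],
)

```text
t: 16.35
tool_pos: [0.521, 0.2327, 0.1144]
orientation: [-0.891, 0.669, -1.165]
force: [0.0, -0.0, 0.6]
opening: 0.0499
```

```bash
python3 - <<'E'
from h import *
where()
im=imaging.read_camera("wrist"); cv2.imwrite("pics/w12.png",im)
where()
im=imaging.read_camera("scene");cv2.imwrite("pics/s12.png",cv2.resize(im[120:220,190:320],None,fx=5,fy=5,interpolation=cv2.INTER_CUBIC))
E
```

```text
t 16.35 bay mm [ 2.2  1.5 31.5] rot err deg [ 0.16 -0.03 -0.07] F bay [ 0.3 -0.   0.5] op 0.0499
t 16.4 bay mm [ 2.3  1.5 31.6] rot err deg [ 0.17 -0.03 -0.07] F bay [ 0.7 -0.3 -0.3] op 0.0505
```

View pics/w12.png

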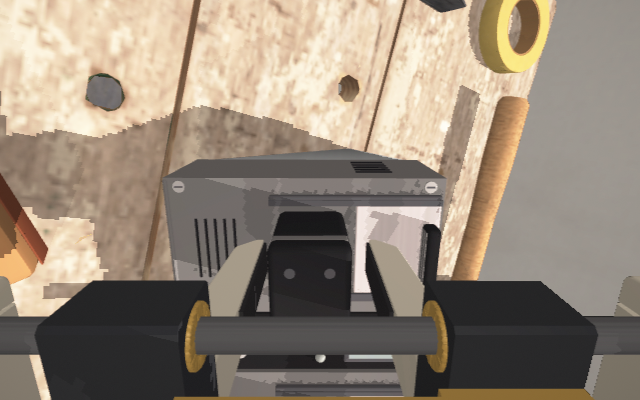

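View pics/s12.png

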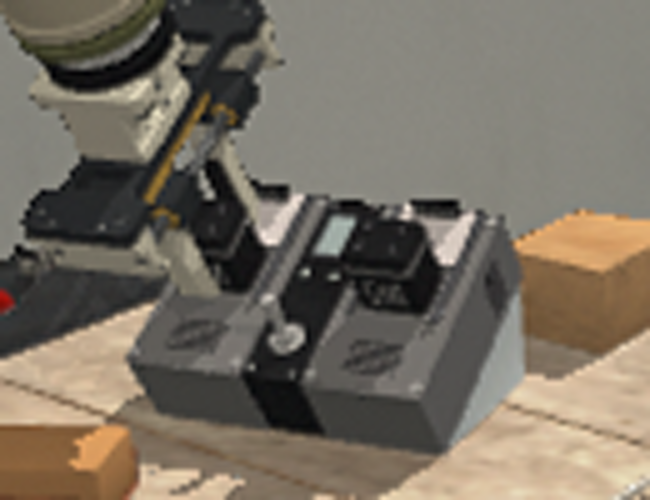

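Request:
carry_out(
  motion=[0, -0.01, -0.002, 0, 0, 0, 0.1, 0, -0.02, 0, 0, 0, 0, 0.1, 0, -0.02, 0, 0, 0, 0, 0.1, 0, -0.01, 0, 0, 0, 0, 0.1, 0, 0, 0, 0, 0, 0, -1],
  squeeze=10,
)

```text
t: 16.95
tool_pos: [0.4894, 0.2236, 0.1668]
orientation: [-0.891, 0.669, -1.165]
force: [-0.1, -0.0, 0.3]
opening: 0.047
```

Request:
carry_out(
  motion=[0, 0, 0, 0, 0, 0, -1, 0, 0, 0, 0, 0, 0, -1, 0, 0, 0, 0, 0, 0, -1, 0, 0, 0, 0, 0, 0, -1, 0, 0, 0, 0, 0, 0, -1],
)

```text
t: 17.45
tool_pos: [0.4892, 0.2233, 0.1637]
orientation: [-0.894, 0.671, -1.165]
force: [-0.4, -0.3, 0.2]
opening: 0.0075
```

```bash
python3 - <<'E'
from h import *
where()
m=imaging.camera_model("wrist"); im=imaging.read_camera("wrist"); cv2.imwrite("pics/w13.png",im); np.savez("w13.npz",K=m["K"],p=m["position"],M=R.from_rotvec(m["orientation"]).as_matrix())
where()
plan(bay(0,0,72),TR,op=-1,n=2)
c=cam("wrist")
for q in [(-17,22,0),(17,22,0),(-17,22,50),(17,22,50),(-17,-22,50),(17,-22,50)]: print(q,proj(c,bay(*q)).round(0))
E
```

```text
t 17.45 bay mm [-1.8  1.3 90.8] rot err deg [-0.02 -0.01 -0.09] F bay [-0.3 -0.2  0.4] op 0.0075
t 17.5 bay mm [-1.9  1.3 90.8] rot err deg [-0.03 -0.02 -0.09] F bay [ 0.2  0.  -0.6] op 0.0041
L 0.0189 ang 0.1 rows 2
0.0006, 0.0094, 0.001, 0.02, 0.01, 0.04, -1
0.0007, 0.0094, 0.0009, 0.02, 0.01, 0.04, -1
(-17, 22, 0) [[292. 182.]]
(17, 22, 0) [[341. 182.]]
(-17, 22, 50) [[286. 203.]]
(17, 22, 50) [[348. 203.]]
(-17, -22, 50) [[288. 275.]]
(17, -22, 50) [[346. 275.]]
```

View pics/w13.png

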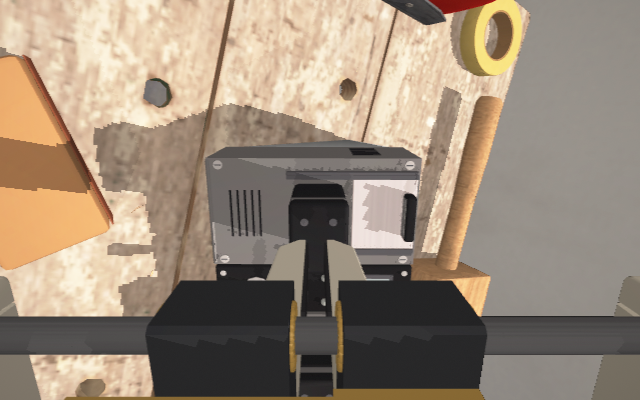

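Request:
carry_out(
  motion=[0.001, 0.008, 0.001, 0, 0, 0, -1, 0, 0.006, 0.001, 0, 0, 0, -1, 0, 0.003, 0, 0, 0, 0, -1, 0, 0.002, 0, 0, 0, 0, -1, 0, 0.002, 0, 0, 0, 0, -1],
)

```text
t: 18.0
tool_pos: [0.5022, 0.2259, 0.1472]
orientation: [-0.895, 0.672, -1.165]
force: [-60.8, -20.7, 62.3]
opening: 0.0002
```

```bash
python3 - <<'E'
from h import *
where()
E
```

```text
t 18.0 bay mm [ 1.3  0.2 69.9] rot err deg [-0.08 -0.03 -0.11] F bay [-24.4  -3.   86. ] op 0.0002
```

Request:
carry_out(
  motion=[0, -0.01, 0, 0, 0, 0, -1, 0, -0.02, 0, 0, 0, 0, -1, 0.02, -0.005, -0.012, 0, 0, 0, -1, 0.03, 0, -0.018, 0, 0, 0, -1, 0.025, 0, -0.012, 0, 0, 0, -1],
)

```text
t: 18.5
tool_pos: [0.4717, 0.1405, 0.1605]
orientation: [-0.893, 0.665, -1.16]
force: [0.4, -1.2, -0.0]
opening: 0.0005
```

Request:
carry_out(
  motion=[0, 0, 0, 0, 0, 0, -1, 0, 0, 0, 0, 0, 0, -1, 0, 0, 0, 0, 0, 0, -1, 0, 0, 0, 0, 0, 0, -1, 0, 0, 0, 0, 0, 0, -1],
)

```text
t: 19.0
tool_pos: [0.472, 0.1392, 0.1603]
orientation: [-0.892, 0.667, -1.163]
force: [-0.5, 0.8, -0.1]
opening: 0.0003
```

```bash
python3 - <<'E'
from h import *
where()
m=imaging.camera_model("wrist"); im=imaging.read_camera("wrist"); cv2.imwrite("pics/w14.png",im)
plan(bay(-47,-86,80),TR,op=-1,n=2)
c=cam("wrist"); print("tip",proj(c,bay(-45,-60,40)),"foot",proj(c,bay(-45,-60,4)))
im=imaging.read_camera("side");cv2.imwrite("pics/s14.png",cv2.resize(im[60:200,230:430],None,fx=3.9,fy=3.9,interpolation=cv2.INTER_CUBIC))
E
```

```text
t 19.0 bay mm [-38.  -74.7 107.7] rot err deg [ 0.18 -0.21 -0.02] F bay [-0.3  0.9  0. ] op 0.0003
L 0.0313 ang 0.28 rows 2
0.0056, 0.0139, -0.0046, -0.09, 0.1, 0.01, -1
0.0057, 0.0138, -0.0046, -0.09, 0.1, 0.01, -1
tip [[302.20820878 199.9322449 ]] foot [[303.83423566 186.08125437]]
```

View pics/w14.png

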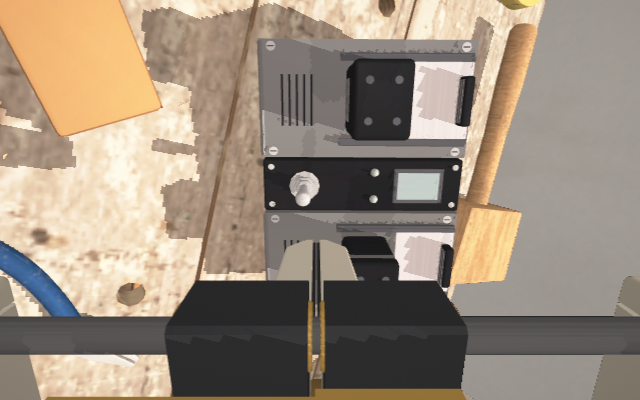

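View pics/s14.png

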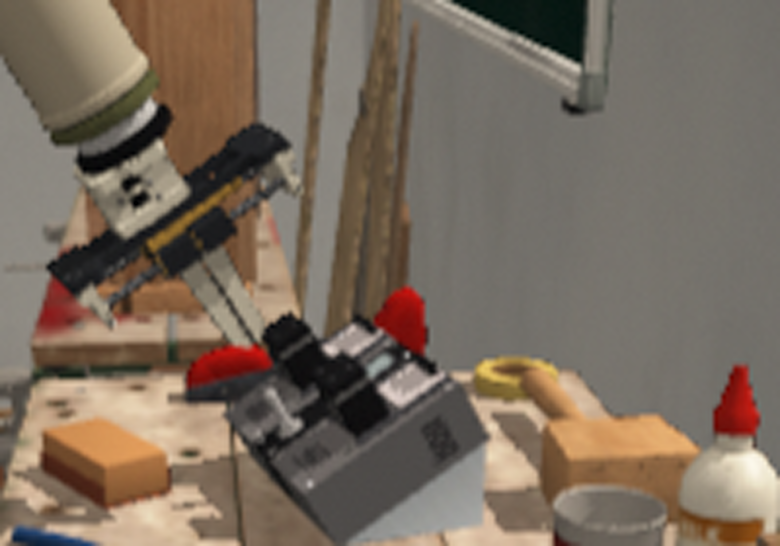

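Request:
carry_out(
  motion=[0.006, 0.012, -0.005, 0, 0, 0, -1, 0.005, 0.014, -0.004, 0, 0, 0, -1, 0, 0.014, 0, 0, 0, 0, -1, 0, 0.008, 0, 0, 0, 0, -1, 0, 0, 0, 0, 0, 0, -1],
)

```text
t: 19.6
tool_pos: [0.492, 0.1351, 0.1141]
orientation: [-0.892, 0.663, -1.16]
force: [-0.3, -0.6, -0.2]
opening: 0.0004
```

```bash
python3 - <<'E'
from h import *
where()
plan(bay(-47,-72,47),TR,op=-1,n=1)
im=imaging.read_camera("wrist"); cv2.imwrite("pics/w15.png",im)
where()
E
```

```text
t 19.6 bay mm [-45.4 -84.3  58.7] rot err deg [ 0.29 -0.4   0.07] F bay [-0.5 -0.5  0. ] op 0.0004
L 0.017 ang 0.5 rows 1
-0.0123, 0.0117, -0.0016, -0.29, 0.4, -0.07, -1
t 19.65 bay mm [-45.2 -84.3  59.1] rot err deg [ 0.31 -0.4   0.07] F bay [0.2 0.5 0. ] op 0.0005
```

View pics/w15.png

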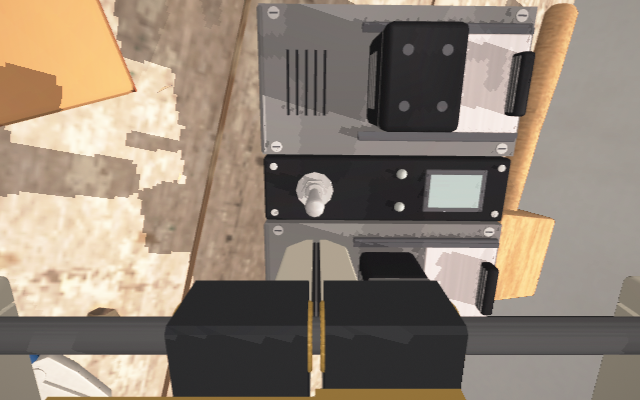

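Request:
carry_out(
  motion=[0, 0.006, -0.001, -0.2, 0.3, 0, -1, 0, 0.005, 0, 0, 0, 0, -1, -0.004, 0, 0, 0, 0, 0, -1, -0.004, 0, 0, 0, 0, 0, -1, -0.003, 0, 0, 0, 0, 0, -1],
)

```text
t: 20.15
tool_pos: [0.4945, 0.148, 0.1059]
orientation: [-0.89, 0.668, -1.163]
force: [-0.7, -1.1, -0.0]
opening: 0.0006
```

```bash
python3 - <<'E'
from h import *
where()
E
```

```text
t 20.15 bay mm [-44.4 -72.5  48.6] rot err deg [ 0.24 -0.08  0.05] F bay [-0.9 -0.9  0.5] op 0.0006
```

Request:
carry_out(
  motion=[-0.004, 0.001, 0, 0, 0, 0, -1, -0.004, 0, 0, 0, 0, 0, -1, -0.003, 0, 0, 0, 0, 0, -1, -0.001, 0, 0, 0, 0, 0, -1, 0, 0, 0, 0, 0, 0, -1],
)

```text
t: 20.65
tool_pos: [0.4917, 0.1603, 0.1056]
orientation: [-0.89, 0.665, -1.164]
force: [1.9, -3.1, -0.9]
opening: 0.0004
```

```bash
python3 - <<'E'
from h import *
where()
im=imaging.read_camera("wrist"); cv2.imwrite("pics/w16.png",cv2.resize(im[100:300,240:480],None,fx=3,fy=3,interpolation=cv2.INTER_CUBIC))
where()
E
```

```text
t 20.65 bay mm [-43.9 -59.9  48. ] rot err deg [ 0.31 -0.19 -0.06] F bay [ 0.4 -3.5 -1.3] op 0.0004
t 20.7 bay mm [-43.9 -60.   48. ] rot err deg [ 0.3  -0.18 -0.06] F bay [-0.5 -4.1 -0.6] op 0.0001
```

View pics/w16.png

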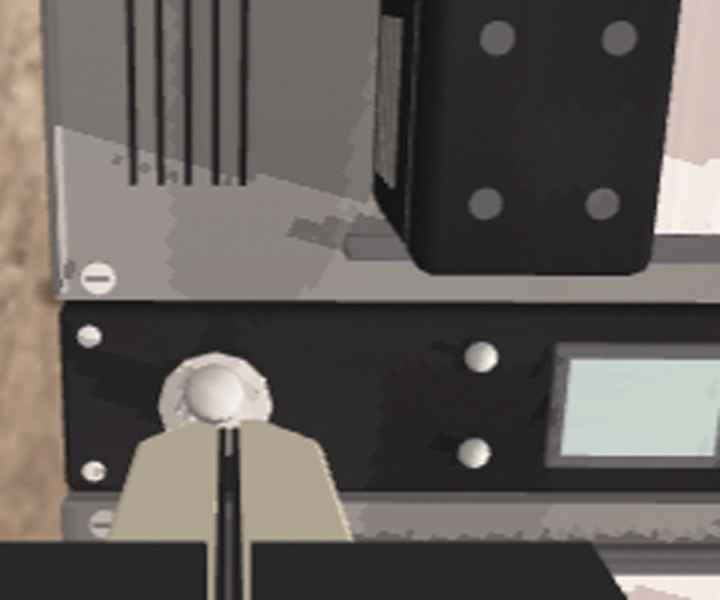

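Request:
carry_out(
  motion=[-0.002, 0, 0, 0, 0, 0, -1, -0.002, 0, 0, 0, 0, 0, -1, -0.002, 0, 0, 0, 0, 0, -1, -0.001, 0, 0, 0, 0, 0, -1, -0.001, 0, 0, 0, 0, 0, -1],
)

```text
t: 21.2
tool_pos: [0.4916, 0.1615, 0.1056]
orientation: [-0.897, 0.659, -1.174]
force: [1.8, -8.1, 0.6]
opening: 0.0002
```

```bash
python3 - <<'E'
from h import *
where()
m=imaging.camera_model("wrist");im=imaging.read_camera("wrist"); cv2.imwrite("pics/w17.png",cv2.resize(im[100:300,240:480],None,fx=3,fy=3,interpolation=cv2.INTER_CUBIC))
c=(m["K"],np.array(m["position"]),R.from_rotvec(m["orientation"]).as_matrix())
for a in (0,.3,.4,.5): print(a,(proj(c,bay(-45,-60+31*np.sin(a),4+31*np.cos(a)))[0]-[240,100])*3)
where()
E
```

```text
t 21.2 bay mm [-43.7 -58.8  47.9] rot err deg [ 0.3  -0.28 -0.76] F bay [-0.1 -8.2  0.7] op 0.0002
0 [211.47693785 484.35582353]
0.3 [211.65154414 429.85461384]
0.4 [211.73956256 410.86735718]
0.5 [211.84043784 391.9479092 ]
t 21.25 bay mm [-43.8 -58.7  47.9] rot err deg [ 0.29 -0.28 -0.76] F bay [ -1.4 -10.    0.1] op 0.0005
```

View pics/w17.png

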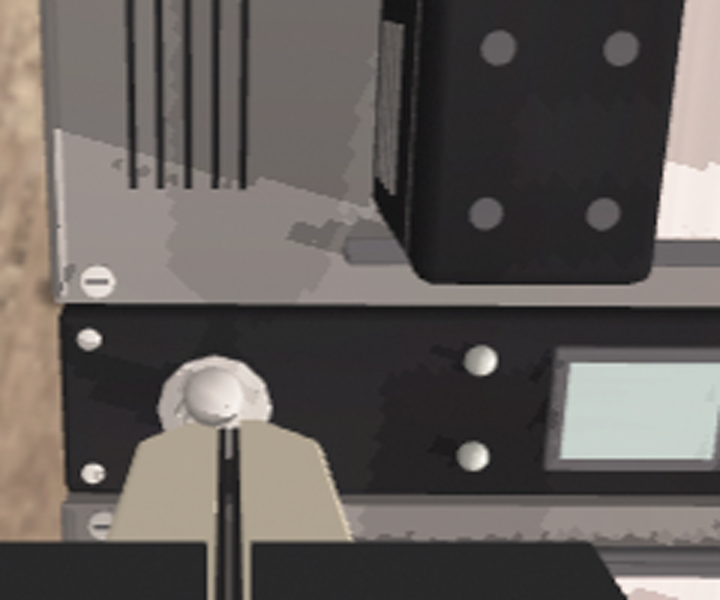

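Request:
carry_out(
  motion=[-0.001, 0, 0, 0, 0, 0.1, -1, -0.001, 0, 0, 0, 0, 0.1, -1, -0.001, 0, 0, 0, 0, 0, -1, -0.001, 0, 0, 0, 0, 0, -1, -0.001, 0, 0, 0, 0, 0, -1],
)

```text
t: 21.75
tool_pos: [0.4915, 0.1616, 0.1056]
orientation: [-0.899, 0.658, -1.178]
force: [2.4, -8.5, 0.6]
opening: 0.0001
```

Request:
carry_out(
  motion=[-0.001, 0, 0, 0, 0, 0, -1, -0.001, 0, 0, 0, 0, 0, -1, -0.001, 0, 0, 0, 0, 0, -1, -0.001, 0, 0, 0, 0, 0, -1, 0, 0, 0, 0, 0, 0, -1],
)

```text
t: 22.25
tool_pos: [0.4915, 0.1612, 0.1057]
orientation: [-0.903, 0.656, -1.184]
force: [0.4, -3.4, 0.6]
opening: 0.0004
```

Request:
carry_out(
  motion=[0.005, 0, 0, 0, 0, 0, -1, 0.008, 0, 0, 0, 0, 0, -1, 0.01, 0, 0, 0, 0, 0, -1, 0.006, -0.01, 0, 0, 0, 0, -1, 0, -0.025, 0, 0, 0, 0, -1],
)

```text
t: 22.75
tool_pos: [0.4805, 0.129, 0.134]
orientation: [-0.905, 0.662, -1.179]
force: [0.3, 0.2, -0.1]
opening: 0.0004
```

```bash
python3 - <<'E'
from h import *
where()
E
```

```text
t 22.75 bay mm [-46.6 -86.9  82.3] rot err deg [-0.09 -0.22 -1.16] F bay [ 0.3  0.1 -0.3] op 0.0004
```

Request:
carry_out(
  motion=[0, -0.04, 0, 0, 0, 0, -1, 0, -0.03, 0, 0, 0, 0, -1, -0.02, -0.02, 0, 0, 0, 0, -1, -0.02, 0, 0, 0, 0, 0, -1, 0, 0, 0, 0, 0, 0, -1],
)

```text
t: 23.25
tool_pos: [0.4235, 0.1574, 0.2147]
orientation: [-0.903, 0.669, -1.176]
force: [-0.5, 0.0, -0.3]
opening: 0.0003
```

```bash
python3 - <<'E'
from h import *
where()
m=imaging.camera_model("wrist");im=imaging.read_camera("wrist"); cv2.imwrite("pics/w18.png",im)
c=(m["K"],np.array(m["position"]),R.from_rotvec(m["orientation"]).as_matrix())
for q in [(-17,22,50),(17,22,50),(17,-22,50),(-17,-22,50),(-17,22,0),(-17,-22,0),(-45,-60,35)]: print(q,proj(c,bay(*q))[0].round(1))
im=imaging.read_camera("side");cv2.imwrite("pics/s18.png",im)
im=imaging.read_camera("scene");cv2.imwrite("pics/c18.png",cv2.resize(im[130:290,190:430],None,fx=3.3,fy=3.3,interpolation=cv2.INTER_CUBIC))
E
```

```text
t 23.25 bay mm [-46.8 -43.8 175.6] rot err deg [-0.26 -0.01 -0.9 ] F bay [-0.6  0.1 -0. ] op 0.0003
(-17, 22, 50) [355.  109.9]
(17, 22, 50) [400.9 110. ]
(17, -22, 50) [396.8 168.3]
(-17, -22, 50) [353.1 168.2]
(-17, 22, 0) [349.2 106.9]
(-17, -22, 0) [347.8 156.7]
(-45, -60, 35) [317.  208.3]
```

View pics/w18.png

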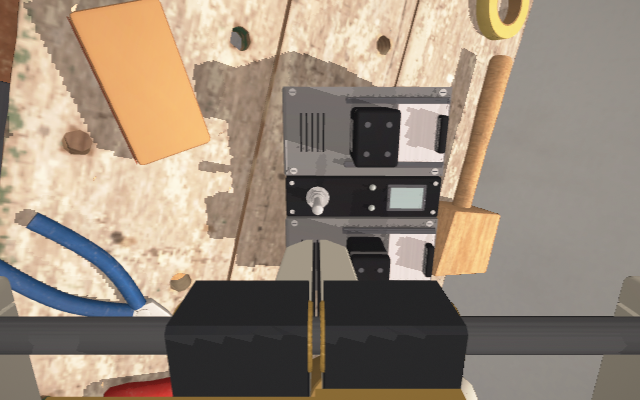

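View pics/c18.png

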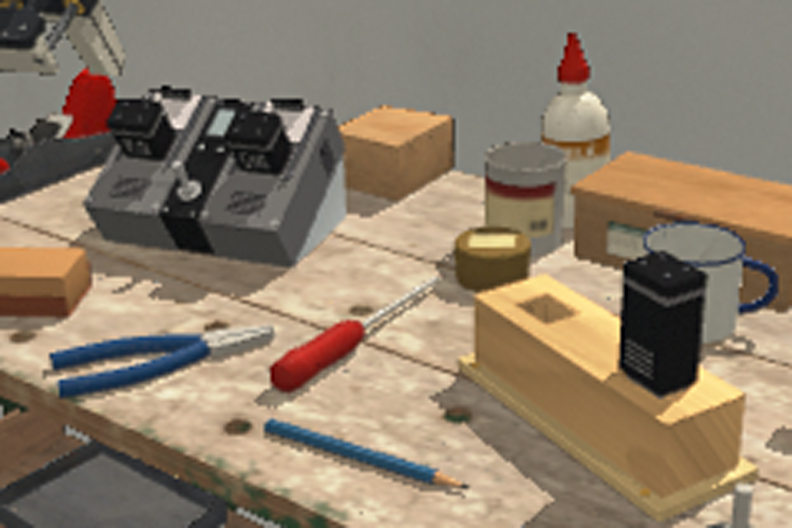

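```bash
python3 - <<'E'
from h import *
w=robot.close_job(); print(w)
E
```

```text
the job is handed in; nothing more can be done
None
```

The job is done as asked and handed in at about 23.4 s, with the arm clear of everything.

- **Shutter:** the left bay was the empty one. I slid its shutter fully open until it hit its stop, with the ridge about 62 mm up the slope.
- **Compact pack:** I drew it from the rack and pushed it down that bay until the head met the face. I then pressed on the head from above.
- **Test switch:** I tipped it to its stop towards that bay, held it about 1.2 s and released it.

**Last checks**
- In the final pictures, the compact head stands level with the pack in the other bay.
- The shutter is open, the lever is back square to the face, and the tall pack stands in the rack.
- With the lever over, its tip was where a 0.5 rad lean puts it. The sideways force then was 8–10 N, falling to about 3 N just before release.

**What disagreed or came close**
- The two contact heights put the head 0.7–0.9 mm above the face. That is within the camera calibration of about 2 mm, and I take it as flush.
- The press on the head reached about 90 N at the wrist, harder than I meant but under the 120 N limit.

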